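# Fit the power board under the chassis lips and lay the capacitor in its saddle

### The job

Fit the blue power board into the open steel chassis: it is longer than the opening, so tip it, pass one end under an end lip, lower the other end and slide it back until it lies flat on the two inside ledges, central with both ends under the lips, its row of green terminals facing the wall with the cable slots. Then lay the large standing capacitor on its side in the board's white saddle, midway along it. Set both down gently rather than dropping them, and leave the other things on the bench where they are.

Things in the scene. Friction and masses are not known exactly. Their poses are not given: they have to be found in the camera images.
- chassis: Open-topped pan of bare sheet steel, fixed to the bench, 248 (its x) x 174 (its y) x 50 mm high, 242 x 168 mm inside. Origin: centre of the underside, on the bench; x along its length, z up. The long wall at -y has two black-edged cable slots, 70 mm wide; the +y wall is closed.
- opening (a point): Centre of the chassis's opening, level with the rim's top, 50 mm up; axes as the chassis's. The rim is a flat lip 3 mm thick (47 to 50 mm up) turned inward all round; it leaves an opening of 178 (x) x 152 (y) mm. The end lips at -x and +x overhang 32 mm from the inner end walls, the side lips 8 mm.
- ledges (a point): The proper place of the board's origin: centre of the chassis, level with the ledges' tops, 22 mm up; axes as the chassis's (board's x parallel to it). A flat ledge runs along each long wall over the whole inner length, from 52 to 84 mm (the wall) on either side of the centre line; between them is a hollow 17 mm deep.
- board: Loose blue circuit board, 200 (its x) x 140 (its y) x 3 mm, about 0.4 kg, flat on the bench at first. Origin: centre of its underside; x along its length, z up, component side. Balance point within 6 mm of the heatsink in x. Green terminals along the -y edge, 13 mm up at most; three relays up to 19 mm at x -63 to -33, y -5 to 65 mm; within 30 mm of either end nothing is above 9 mm.
- heatsink (a point): Centre of the top of the finned aluminium heatsink on the board, at (0, -23, 41) mm of the board's frame; axes as the board's. It is a rigid block 44 (x) x 30 (y) x 38 mm tall on the board's top face; nothing stands within 20 mm of its two y sides, so the board can be lifted by pinching it across y.
- terminals (a point): Middle of the row of green terminals, on the board's top face at (0, -63.5, 3) mm of the board's frame. The terminals stand at x = -67 to -37 and 37 to 67 mm
- saddle (a point): Where the capacitor's middle must lie: (37, 36, 25) mm of the board's frame, on the saddle's axis, parallel to the board's x; axes as the board's. The saddle is two white V supports with 45 degree faces, each 8 mm long, at x = 16 and 58 mm of the board's frame, 37 mm wide, up to 17 mm above the board's underside. A 35 mm cylinder laid in both has its axis at this point's height.
- capacitor: The large dark can capacitor, a loose cylinder 35 mm in diameter and 72 mm long, about 0.11 kg, standing upright on the bench at the start. Origin: centre of its lower end face; z along its axis towards the end with the aluminium disc. Either end may point either way in the saddle
- capacitor_mid (a point): Middle of the large capacitor, on its axis 36 mm from its lower end; axes as the capacitor's
- small_capacitor: Bystander: small can capacitor, 25 mm in diameter, 32 mm tall, standing on the bench. Origin: centre of its underside
- module: Bystander: small black circuit board, 70 x 56 mm, with two metal sockets, 14 mm tall at most. Origin: centre of its underside
- screwdriver: Bystander: screwdriver 170 mm long with a black handle, lying on the bench. Origin near its middle

How it is judged:
By the outcome, as a careful person would: the job done as asked, in the order asked, and still so for the second after the job is handed in, with the robot touching nothing.
It also fails if it takes over 58 s, if anything falls off the work surface, if the arm or the gripper's body presses on something with over 40 N, if the wrist force passes 120 N, or if a joint passes its speed limit or range.

### The arm

A 6-joint arm with a two-finger parallel gripper is mounted at the origin on the work surface. World frame = base frame: x ahead of the robot, y to its left, z up, the work surface at z = 0. Lengths are in m, angles in rad, forces in N, time in s.
With the tool pointing down it reaches from about 0.375 to 0.975 m from the base axis. Payload 3.8 kg.
Tool frame: the origin (TCP) lies at the very end of the fingers, on their centre line; the grasp point (between the pads) lies 19 mm behind it (arm.hold_point_z is the distance from the TCP to the grasp point, in m); z points along the fingers, y is the direction in which the jaws open and shut (so a half turn about z gives the same grasp; the last joint's range is limited). The gripper opens to 88 mm and grips with 3 to 60 N. Pads are 18 mm wide; open, the fingers measure 123 mm over their backs; the gripper's body (75 mm by 187 mm) begins 45 mm behind the grasp point.
Start: joints at [-0.037, 0.264, 1.604, -0, 1.274, -0.037], TCP at [0.675, -0, 0.216] pointing down, gripper open.
Joint ranges: [-2.63, 2.63], [-0.94, 2.18], [0.31, 2.57], [-1.31, 4.45], [0, 2.66], [-2.55, 2.55]. Speed limits (rad/s): [2.57, 2.57, 3.14, 3.14, 3.14, 3.14].

### API

Orientations are given as a unit quaternion [x, y, z, w].
In Python, from rig import arm, cams, finder gives the robot as it stands.
- The arm moves only by the tool apply_moves, never from a script. Its arguments are lists of equal length, an entry for each row: "dr": the turn, a rotation vector about the world's x, y, z in rad, a list of three; "slide": the shift along the world's x, y, z in mm, a list of three; "claw": the closure, from 0 (fully open) to 1 (shut). In form: {"dr": [[ax, ay, az], ...], "slide": [[dx, dy, dz], ...], "claw": [claw, ...]}. A call has exactly 10 rows; each row shifts and turns the commanded pose from where the row before left it; what a row does not reach is not made up. A row lasts 1/10 s, in which the tool goes at most 50 mm and 8.59 degrees, less where a joint would pass 70% of its speed; a pose out of reach is approached as far as the arm can. A call is refused whole if a number of a shift passes 50 or a number of a turn 0.15, either way. A call with a gripper value outside its range is refused whole. The fingers move at their own pace and stop on an object; "grip_force" is the grip in N (left out, the last holds). Time passes only in rows, so rows that do not move let the fingers close, or fill a call up. It gives the time, the measured TCP pose, the force and the opening at its end, in the units of the state.
- arm.get_obs(): the state, without advancing time (a new reading comes with each control period).
- cams.camera(name): name is "scene" or "side" or "wrist"; returns (picture, depth): 480x640x3 uint8, blue, green, red; 480x640 float32, m along the optical axis (not along the pixel's ray), 0 where there is no reading.
- cams.camera_info(name): a dict with "mtx" (3x3 intrinsics, pixels), "k1" (the pictures are not rectified: a ray, as slopes to the right and down, at radius r is drawn at 1 + k1 r^2 times it, then the intrinsics apply), "origin" and "orientation" of the camera in the world. Camera axes: x right, y down, z forward; pixel columns grow to the right and rows downward; lengths in m; the calibration is good to about 2 mm. A picture is of the moment at which its call begins: read the wrist's pose just before it. camera_info takes no time and is no camera call; for the wrist camera it gives the pose at the moment of the call.
- arm.job_done(): hands the job in, once; it reports no verdict.
Trained networks look in the newest picture that a camera, given by its name, has taken for a name from the list of things; names that differ only in an ending like _2 or _b are one class to them, and where a whole thing is asked for, a point or a joint stands for the part that bears it (a point fixed in the world has none). Each returns a list of dicts, best first, with "conf" (0 to 1); they miss things now and then, are a little off and sometimes report something else, mostly with a low value. They report only what shows in the picture. A call takes as long as a camera call.
- finder.trace(camera, thing): "pixels" (480x640 bool, what is visible of it).
- finder.tip_of(camera, thing): "location" ([x, y, z] in m, in world coordinates, good to about 4 mm: a listed point, or the origin of a listed thing).
The state is a dict: "time": time; "joints": joint angles; "joint_vel": joint speeds; "joint_efforts": joint torques, N m; "eef_pos": TCP position; "eef_rot": TCP orientation; "contact_force": force on the tool from outside, world axes, zero at the start; "ft_torque": the same for the moment, N m; "width": finger opening in m.
Only numpy, scipy, OpenCV 4.12 (cv2) and the standard library are available. Lean on these libraries where they do the work, as an engineer would, in place of code of your own. Each camera call takes 0.05 s, during which the arm holds its last target.

## Working session

There is one attempt and no reset: what is moved stays moved. The work goes in short steps, Python scripts to look and compute and a tool call to move; the robot and the scene stay as the last step left them, time stands still between calls to the robot, and variables do not carry over. Pictures are saved under pics/ and viewed, and the job is handed in when it is done.

Besides the shell and the picture viewer there is one more tool, called after ">>>" by a JSON object that holds its "api" and its "payload", one argument or row to a line. apply_moves: Moves the arm, as the interface text tells. Its arguments: {"type":"object","properties":{"dr":{"type":"array"},"slide":{"type":"array"},"claw":{"type":"array"},"grip_force":{"type":"number"}},"required":["dr","slide","claw"]}

```bash
ls; mkdir -p pics
cat > h.py <<'E'
import numpy as np, cv2
from rig import arm,cams,finder
from scipy.spatial.transform import Rotation as R
def snap(n,f):
    p,d=cams.camera(n); cv2.imwrite('pics/'+f,p); return p,d
def cloud(n,d,info=None):
    i=info or cams.camera_info(n); K=np.array(i['mtx']); k1=i['k1']
    v,u=np.mgrid[0:480,0:640]
    xd=(u-K[0,2])/K[0,0]; yd=(v-K[1,2])/K[1,1]
    x,y=xd.copy(),yd.copy()
    for _ in range(10):
        s=1+k1*(x*x+y*y); x=xd/s; y=yd/s
    P=np.stack([x*d,y*d,d],-1)
    return P@R.from_quat(i['orientation']).as_matrix().T+np.array(i['origin'])
E
python3 - <<'E'
from h import *
for n in ['scene','side','wrist']:
    i=cams.camera_info(n); print(n,i)
for n in ['scene','side']:
    p,d=snap(n,n+'0.png'); np.save(n+'0.npy',d)
    for t in ['chassis','opening','ledges','board','heatsink','terminals','saddle','capacitor','capacitor_mid','small_capacitor','module','screwdriver'] if n=='scene' else ['chassis','board','heatsink','terminals','saddle','capacitor']:
        print(n,t,[(np.round(r['location'],4).tolist(),round(r['conf'],2)) for r in finder.tip_of(n,t)[:2]])
print(arm.get_obs())
E
```

```text
pics
scene {'mtx': array([[561.75960651,   0.        , 314.51566609],
       [  0.        , 561.75960651, 235.24508602],
       [  0.        ,   0.        ,   1.        ]]), 'k1': -0.14712024617103428, 'origin': array([ 1.04797794, -0.59329731,  0.58980827]), 'orientation': array([ 0.84491042,  0.26389964, -0.14883541, -0.44083032])}
side {'mtx': array([[589.55664599,   0.        , 327.02202031],
       [  0.        , 589.55664599, 235.98230793],
       [  0.        ,   0.        ,   1.        ]]), 'k1': -0.0008445273659158845, 'origin': array([0.56607619, 0.70416349, 0.64304875]), 'orientation': array([-0.05135449,  0.90968477, -0.41148005,  0.02281443])}
wrist {'mtx': array([[398.36685378,   0.        , 318.5181098 ],
       [  0.        , 398.36685378, 241.74562337],
       [  0.        ,   0.        ,   1.        ]]), 'k1': 0.029639925016256074, 'origin': array([0.67487273, 0.06729478, 0.38412286]), 'orientation': array([ 9.91028174e-01,  1.83063992e-04, -1.57551911e-03,  1.33643715e-01])}
scene chassis [([0.5793, -0.2254, 0.0006], 0.96)]
scene opening [([0.5822, -0.2309, 0.0442]
[... 912 characters left out ...]
]
{'time': 1.0, 'joints': array([-3.68712391e-02,  2.63893019e-01,  1.60400960e+00, -5.46074804e-05,
        1.27366197e+00, -3.68941389e-02]), 'joint_vel': array([-0.00076611,  0.0009665 , -0.00042078,  0.0007069 ,  0.00218331,
       -0.00064971]), 'joint_efforts': array([ 6.17225942e-04, -5.02066433e+01, -3.57273996e+01,  7.28891348e-02,
        1.83189689e-02, -2.53242973e-05]), 'eef_pos': array([ 6.75002959e-01, -1.48932481e-06,  2.16405239e-01]), 'eef_rot': array([ 7.07093032e-01,  7.07120529e-01, -9.57700781e-06,  2.80512275e-05]), 'contact_force': array([-0.24174497,  0.66994665,  0.98584532]), 'ft_torque': array([-0.01932378,  0.01459593,  0.03090505]), 'width': 0.08827512423636753}
```

View pics/scene0.png

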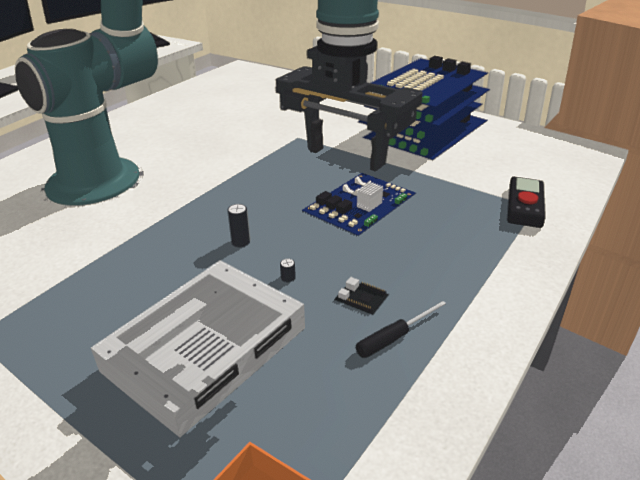

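View pics/side0.png

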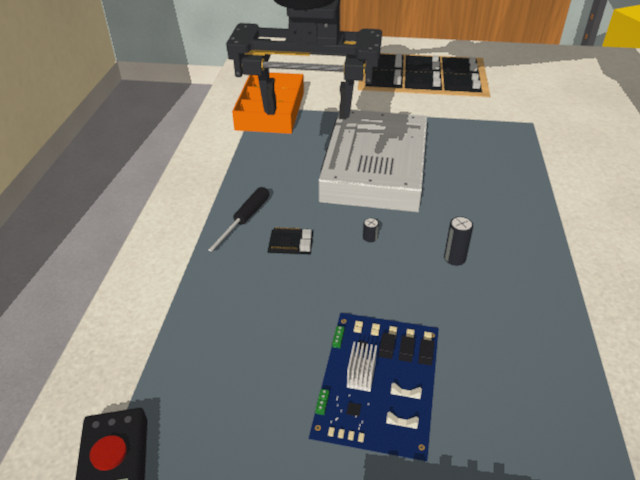

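```bash
cat > m.py <<'E'
from h import *
def top(n,d,lo,hi,xr,yr,res=0.001,f=None):
    P=cloud(n,d); m=(d>0)&(P[...,2]>lo)&(P[...,2]<hi)&(P[...,0]>xr[0])&(P[...,0]<xr[1])&(P[...,1]>yr[0])&(P[...,1]<yr[1])
    return P,m
if __name__=='__main__':
    for n in ['scene','side']:
        d=np.load(n+'0.npy'); p=cv2.imread('pics/'+n+'0.png')
        P,m=top(n,d,.043,.056,(.42,.75),(-.42,-.05))
        pts=P[m]; print(n,len(pts),'z',np.median(pts[:,2])); 
        if len(pts)>100:
            r=cv2.minAreaRect((pts[:,:2]*1000).astype(np.float32)); print('rim',r); print(np.percentile(pts[:,:2],[0.3,99.7],axis=0))
        hsv=cv2.cvtColor(p,cv2.COLOR_BGR2HSV)
        blue=(hsv[...,0]>108)&(hsv[...,0]<130)&(hsv[...,1]>150)
        P,m=top(n,d,-.006,.012,(.4,.75),(.1,.42)); m=m&blue
        pts=P[m]; print('board',len(pts),np.median(pts[:,2]),cv2.minAreaRect((pts[:,:2]*1000).astype(np.float32)))
        m2=m.astype(np.uint8)*255; cv2.imwrite('pics/bm_%s.png'%n,m2)
        P,m=top(n,d,.035,.046,(.4,.75),(.15,.35)); pts=P[m]
        print('hs',len(pts),np.median(pts[:,2]),cv2.minAreaRect((pts[:,:2]*1000).astype(np.float32)))
        P,m=top(n,d,.066,.08,(.38,.5),(-.05,.05)); pts=P[m]
        print('cap',len(pts),np.median(pts[:,2]),cv2.minEnclosingCircle((pts[:,:2]*1000).astype(np.float32)))
        # terminals / all >15mm
        # top-down map
        P=cloud(n,d); 
        for nm,xr,yr in [('ch',(.44,.74),(-.38,-.08)),('bd',(.42,.72),(.12,.42))]:
            img=np.zeros((600,600,3),np.uint8)
            u=((P[...,1]-yr[0])*2000).astype(int); v=((P[...,0]-xr[0])*2000).astype(int)
            k=(d>0)&(u>0)&(u<599)&(v>0)&(v<599)&(P[...,2]<.06)
            for a,b in ((0,0),(0,1),(1,0),(1,1)):
                img[np.clip(v[k]+a,0,599),np.clip(u[k]+b,0,599)]=p[k]
            cv2.imwrite(f'pics/td_{n}_{nm}.png',img)
E
python3 m.py
```

```text
scene 6879 z 0.04882033059508528
rim ((582.1630249023438, -228.239990234375), (250.8728485107422, 181.15213012695312), 86.8364028930664)
[[ 0.48958482 -0.35571333]
 [ 0.6740383  -0.10351072]]
board 1322 0.0017984040066133522 ((552.4779663085938, 249.8909912109375), (203.71324157714844, 141.1173858642578), 84.21084594726562)
hs 211 0.038737493398568135 ((575.3143310546875, 246.4702606201172), (48.33244705200195, 33.980224609375), 84.91195678710938)
cap 203 0.07082511657462742 ((443.3431701660156, 7.126842021942139), 18.8992862701416)
side 3148 z 0.05149586513619714
rim ((579.9664306640625, -228.0228271484375), (255.13632202148438, 177.56517028808594), 87.02743530273438)
[[ 0.48730565 -0.3538746 ]
 [ 0.67124117 -0.0987901 ]]
board 9464 0.004601516844956466 ((550.2646484375, 250.35891723632812), (201.28302001953125, 138.738037109375), 84.7249755859375)
hs 391 0.042132544720019593 ((572.4666748046875, 247.55252075195312), (45.779666900634766, 30.065916061401367), 84.57814025878906)
cap 358 0.07354305723966331 ((440.8499450683594, 9.177983283996582), 18.638832092285156)
```

>>> {"api": "apply_moves", "payload": {
  "dr": [
    [0,0,-0.02],
    [0,0,-0.02],
    [0,0,-0.02],
    [0,0,-0.02],
    [0,0,-0.014],
    [0,0,0],
    [0,0,0],
    [0,0,0],
    [0,0,0],
    [0,0,0]
  ],
  "slide": [
    [-6,16,-4],
    [-14,34,-8],
    [-17,40,-8],
    [-17,40,-8],
    [-17,40,-8],
    [-14,34,0],
    [-10,28,0],
    [-6,15.5,0],
    [0,0,0],
    [0,0,0]
  ],
  "claw": [0.2,0.2,0.2,0.2,0.2,0.2,0.2,0.2,0.2,0.2],
  "grip_force": 50
}}

```text
time: 2.0
eef_pos: [0.5744, 0.2469, 0.1805]
eef_rot: [0.739, 0.673, -0.0, 0.0]
contact_force: [-0.8, -0.3, 0.0]
width: 0.0708
```

Run:
```python
from h import *
o=arm.get_obs(); print(o['time'],o['eef_pos'],o['eef_rot'],o['width'],o['contact_force'])
i=cams.camera_info('wrist'); p,d=snap('wrist','w1.png')
P=cloud('wrist',d,i)
def rect(m): 
    pts=P[m]; r=cv2.minAreaRect((pts[:,:2]*1000).astype(np.float32)); print(len(pts),np.median(pts[:,2]),r)
near=(d>0)&(P[...,0]>.4)&(P[...,0]<.7)&(P[...,1]>.1)&(P[...,1]<.42)
z=P[...,2]
hsv=cv2.cvtColor(p,cv2.COLOR_BGR2HSV)
blue=(hsv[...,0]>105)&(hsv[...,0]<130)&(hsv[...,1]>140)
rect(near&blue&(z<.012)&(z>-.008)); rect(near&(z>.034)&(z<.048))
for t in ['heatsink','board','saddle','terminals']:
    print(t,[(np.round(r['location'],4).tolist(),round(r['conf'],2)) for r in finder.tip_of('wrist',t)[:1]])
```

```text
2.0 [0.57439787 0.24694432 0.18052546] [ 7.39383337e-01  6.73284555e-01 -3.39172084e-05  4.32079924e-04] 0.07075166410589813 [-0.76035621 -0.30224338  0.04480171]
24829 0.003741342224217681 ((552.1839599609375, 248.64041137695312), (199.31163024902344, 139.1679229736328), 84.73878479003906)
1000 0.041624254633847196 ((575.2164306640625, 247.48892211914062), (43.84742736816406, 29.764434814453125), 84.82234954833984)
heatsink []
board [([0.5524, 0.2517, 0.0044], 0.84)]
saddle [([0.5196, 0.297, 0.0248], 0.63)]
terminals [([0.6189, 0.2453, 0.0071], 0.69)]
```

View pics/w1.png

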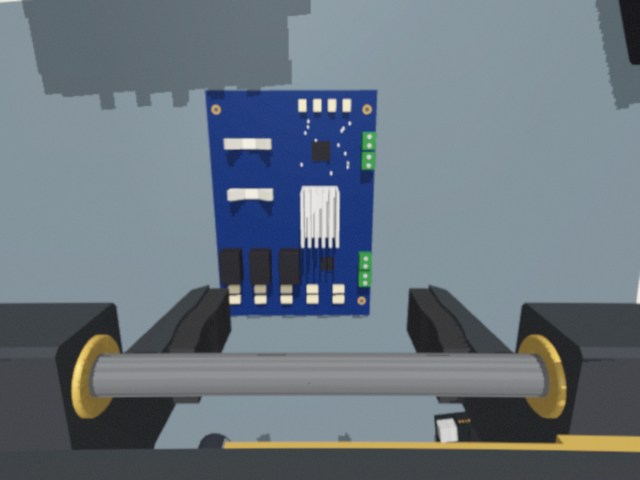

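>>> {"api": "apply_moves", "payload": {
  "dr": [
    [0,0,0],
    [0,0,0],
    [0,0,0],
    [0,0,0],
    [0,0,0],
    [0,0,0],
    [0,0,0],
    [0,0,0],
    [0,0,0],
    [0,0,0]
  ],
  "slide": [
    [0,0.5,-10],
    [0,0,-30],
    [0,0,-40],
    [0,0,-30],
    [0,0,-20],
    [0,0,-15],
    [0,0,-10],
    [0,0,-8],
    [0,0,-6.5],
    [0,0,-4]
  ],
  "claw": [0.5,0.5,0.5,0.5,0.5,0.5,0.5,0.5,0.5,0.5]
}}

```text
time: 3.25
eef_pos: [0.5745, 0.2482, 0.0071]
eef_rot: [0.74, 0.673, 0.0, 0.0]
contact_force: [-0.0, -0.2, -0.3]
width: 0.044
```

>>> {"api": "apply_moves", "payload": {
  "dr": [
    [0,0,0],
    [0,0,0],
    [0,0,0],
    [0,0,0],
    [0,0,0],
    [0,0,0],
    [0,0,0],
    [0,0,0],
    [0,0,0],
    [0,0,0]
  ],
  "slide": [
    [0,0,0],
    [0,0,0],
    [0,0,0],
    [0,0,0],
    [0,0,0],
    [0,0,0],
    [0,0,0],
    [0,0,0],
    [0,0,0],
    [0,0,0]
  ],
  "claw": [0.55,0.6,0.65,0.7,1,1,1,1,1,1]
}}

```text
time: 4.25
eef_pos: [0.5749, 0.2482, 0.0076]
eef_rot: [0.74, 0.673, 0.001, 0.0]
contact_force: [2.9, 0.4, 5.0]
width: 0.029
```

>>> {"api": "apply_moves", "payload": {
  "dr": [
    [0,0,0],
    [0,0,0],
    [0,0,0],
    [0,0,0],
    [0,0,0],
    [0,0,0],
    [0,0,0],
    [0,0,0],
    [0,0,0],
    [0,0,0]
  ],
  "slide": [
    [0,0,3],
    [0,0,6],
    [0,0,12],
    [0,0,20],
    [0,0,25],
    [0,0,25],
    [0,0,25],
    [0,0,20],
    [0,-5,15],
    [0,-10,9]
  ],
  "claw": [1,1,1,1,1,1,1,1,1,1]
}}

```text
time: 5.25
eef_pos: [0.5741, 0.2331, 0.1685]
eef_rot: [0.739, 0.673, 0.001, 0.0]
contact_force: [-0.6, 0.2, -3.5]
width: 0.0294
```

>>> {"api": "apply_moves", "payload": {
  "dr": [
    [0,0,0],
    [0,0,0],
    [0,0,0.01],
    [0,0,0.01],
    [0,0,0.01],
    [0,0,0.01],
    [0,0,0],
    [0,0,0],
    [0,0,0],
    [0,0,0]
  ],
  "slide": [
    [0,-20,0],
    [0,-32,0],
    [0,-42,0],
    [3,-48,0],
    [4,-48,0],
    [4,-48,0],
    [4,-48,0],
    [4,-48,0],
    [4,-45,0],
    [4,-35,0]
  ],
  "claw": [1,1,1,1,1,1,1,1,1,1]
}}

```text
time: 6.25
eef_pos: [0.5993, -0.1843, 0.1659]
eef_rot: [0.727, 0.687, -0.001, -0.001]
contact_force: [-0.2, 0.1, -3.7]
width: 0.0292
```

>>> {"api": "apply_moves", "payload": {
  "dr": [
    [0,0,0],
    [0,0,0],
    [0,0,0],
    [0,0,0],
    [0,0,0],
    [0,0,0],
    [0,0,0],
    [0,0,0],
    [0,0,0],
    [0,0,0]
  ],
  "slide": [
    [2,-22,0],
    [2,-14,0],
    [0,-6,0],
    [0,0,0],
    [0,0,0],
    [0,0,0],
    [0,0,0],
    [0,0,0],
    [0,0,0],
    [0,0,0]
  ],
  "claw": [1,1,1,1,1,1,1,1,1,1]
}}

```text
time: 7.25
eef_pos: [0.605, -0.2228, 0.167]
eef_rot: [0.726, 0.688, 0.0, 0.0]
contact_force: [0.2, -0.1, -4.6]
width: 0.0297
```

```bash
cat > look.py <<'E'
from h import *
import sys
tag=sys.argv[1]
o=arm.get_obs(); print(o['time'],o['eef_pos'].round(4),o['eef_rot'].round(4),R.from_quat(o['eef_rot']).as_matrix().round(4).tolist(),o['contact_force'].round(1),o['width'])
for n in ['scene','side','wrist']:
    i=cams.camera_info(n); p,d=snap(n,f'{n}_{tag}.png'); np.savez(f'{n}_{tag}.npz',p=p,d=d,P=cloud(n,d,i))
E
python3 look.py h1
python3 - <<'E'
import numpy as np,cv2
for n in ['scene','side','wrist']:
    f=np.load(n+'_h1.npz'); P,p=f['P'],f['p']; z=P[...,2]
    hsv=cv2.cvtColor(p,cv2.COLOR_BGR2HSV)
    blue=(hsv[...,0]>105)&(hsv[...,0]<130)&(hsv[...,1]>140)
    m=blue&(abs(P[...,0]-.58)<.15)&(abs(P[...,1]+.22)<.16)&(z>.1)&(z<.2)
    pts=P[m]
    c=pts.mean(0); 
    for _ in range(5):
        A=np.c_[pts[:,:2]-[.58,-.228],np.ones(len(pts))]; s,*_=np.linalg.lstsq(A,pts[:,2],rcond=None); r=pts[:,2]-A@s; pts=pts[abs(r)<.003]
    print(n,len(pts),'plane',s.round(4),cv2.minAreaRect((pts[:,:2]*1000).astype(np.float32)))
    m=(f['d']>0)&(abs(P[...,0]-.58)<.11)&(abs(P[...,1]+.228)<.15)&(abs(z-.05)<.007); q=P[m]
    if len(q)>50: print('rim',len(q),np.median(q[:,2]),np.percentile(q[:,:2],[.3,99.7],axis=0),cv2.minAreaRect((q[:,:2]*1000).astype(np.float32)))
E
```

```text
7.25 [ 0.605  -0.2228  0.167 ] [0.7258 0.6879 0.     0.    ] [[0.0536, 0.9986, 0.0], [0.9986, -0.0536, -0.0], [-0.0, 0.0, -1.0]] [ 0.2 -0.1 -4.6] 0.029664489174678236
scene 4066 plane [ 0.0008 -0.0008  0.1612] ((581.2218017578125, -223.04299926757812), (201.38128662109375, 141.84864807128906), 87.3102798461914)
rim 5946 0.04882880928276273 [[ 0.48937885 -0.35588943]
 [ 0.67420759 -0.10576853]] ((581.8463134765625, -228.64535522460938), (250.22828674316406, 181.58419799804688), 86.73125457763672)
side 2331 plane [-0.0018 -0.0019  0.164 ] ((578.0964965820312, -221.11431884765625), (202.92881774902344, 138.53501892089844), 86.54680633544922)
rim 2406 0.051436324418672574 [[ 0.48733935 -0.34423408]
 [ 0.67128684 -0.09924737]] ((579.7875366210938, -226.35594177246094), (250.35589599609375, 177.1338348388672), 87.10901641845703)
wrist 68208 plane [-0.0013  0.0006  0.163 ] ((582.2526245117188, -215.65048217773438), (185.9961700439453, 140.296142578125), 87.16063690185547)
```

View pics/scene_h1.png

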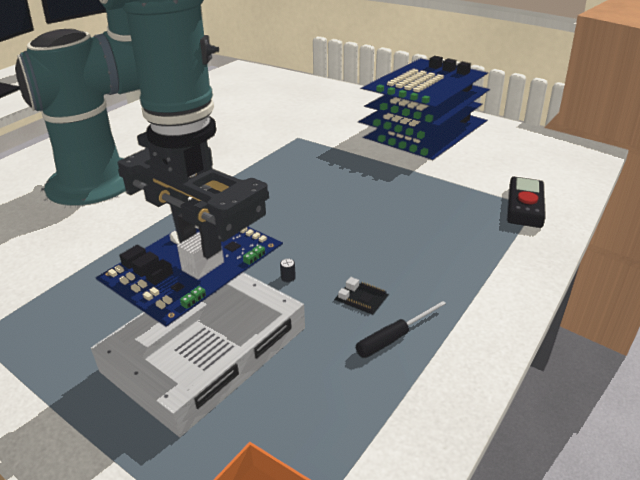

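View pics/wrist_h1.png

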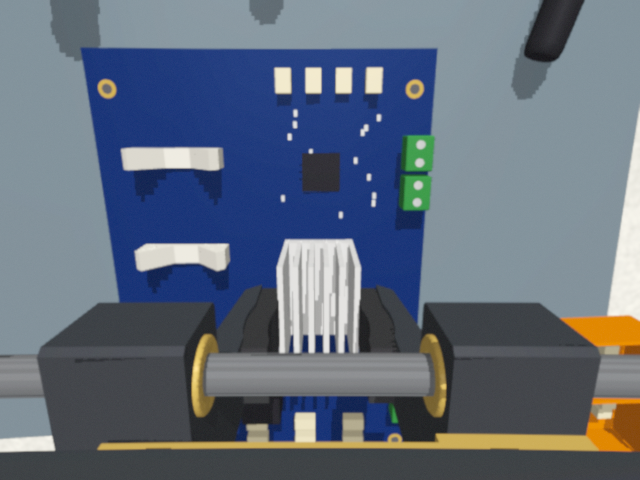

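Run:
```python
from h import *
ph=np.deg2rad(86.95); ex=np.array([np.cos(ph),np.sin(ph)]); ey=np.array([-ex[1],ex[0]])
C0=np.array([.582,-.228])
from scipy.optimize import minimize
for n in ['scene','side']:
    d=np.load(n+'0.npy'); P=cloud(n,d); z=P[...,2]
    zt={'scene':.0488,'side':.0515}[n]
    m=(d>0)&(abs(z-zt)<.0025)&(abs(P[...,0]-.58)<.12)&(abs(P[...,1]+.228)<.16)
    q=P[m][:,:2]
    # fit: ring indicator smooth; maximise fraction in ring & use template on grid
    def inside(q,p):
        c,s=np.cos(ph+p[2]),np.sin(ph+p[2]); r=(q-C0-p[:2]); a=r@np.array([c,s]); b=r@np.array([-s,c]); return a,b
    def cost(p):
        a,b=inside(q,p)
        out=np.maximum(np.maximum(abs(a)-.124,abs(b)-.087),0)
        inn=np.maximum(np.minimum(.089-abs(a),.076-abs(b)),0)
        return np.minimum(out,.004).sum()+np.minimum(inn,.004).sum()
    best=min((minimize(cost,[x,y,t],method='Nelder-Mead',options=dict(xatol=1e-5,fatol=1e-7)) for x in(-.003,0,.003) for y in (-.003,0,.003) for t in(-.01,.01)),key=lambda r:r.fun)
    p=best.x; print(n,len(q),(C0+p[:2]).round(4),np.rad2deg(ph+p[2]),best.fun)
    a,b=inside(q,p)
    print('x edges',np.percentile(a,[.5,1,99,99.5]).round(4),'y',np.percentile(b,[.5,1,99,99.5]).round(4))
```

```text
scene 6244 [ 0.5813 -0.2289] 87.1636459010572 0.2753031195189162
x edges [-0.1237 -0.1234  0.1228  0.1237] y [-0.0882 -0.0873  0.0869  0.0876]
side 2735 [ 0.5782 -0.2274] 87.00878779147071 0.2063348631424859
x edges [-0.1262 -0.1246  0.1246  0.125 ] y [-0.0871 -0.0866  0.0863  0.0867]
```

View pics/td_scene_ch.png

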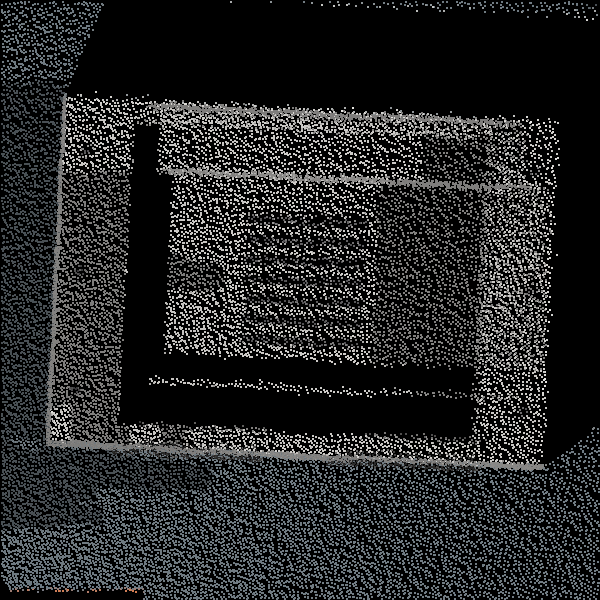

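>>> {"api": "apply_moves", "payload": {
  "dr": [
    [-0.02,0.001,0.002],
    [-0.04,0.002,0],
    [-0.05,0.0025,0],
    [-0.05,0.0025,0],
    [-0.05,0.0025,0],
    [-0.046,0.0025,0],
    [-0.04,0.002,0],
    [0,0,0],
    [0,0,0],
    [0,0,0]
  ],
  "slide": [
    [0,-2,0],
    [-0.3,-3,-4],
    [-0.3,-4,-5],
    [0,-4,-6],
    [0,-3,-5],
    [0,-2,-4],
    [0,-1.5,-3],
    [0,0,0],
    [0,0,0],
    [0,0,0]
  ],
  "claw": [1,1,1,1,1,1,1,1,1,1]
}}

```text
time: 8.4
eef_pos: [0.6048, -0.2427, 0.1404]
eef_rot: [0.717, 0.681, -0.106, 0.102]
contact_force: [0.2, -0.2, -3.9]
width: 0.0292
```

```bash
cat > plane.py <<'E'
# usage: plane.py tag  -> board pose in chassis frame per camera (camera-relative chassis fits)
import sys
from h import *
tag=sys.argv[1]
CH={'scene':(.5813,-.2289,.0488),'side':(.5782,-.2274,.0515)}
ph=np.deg2rad(87.05); ex=np.array([np.cos(ph),np.sin(ph),0]); ey=np.array([-ex[1],ex[0],0])
for n in ['scene','side']:
    f=np.load(f'{n}_{tag}.npz'); P,p,d=f['P'],f['p'],f['d']
    r=P-np.array([CH[n][0],CH[n][1],CH[n][2]-.05])
    a=r@ex;b=r@ey;z=r[...,2]
    hsv=cv2.cvtColor(p,cv2.COLOR_BGR2HSV)
    blue=(hsv[...,0]>105)&(hsv[...,0]<130)&(hsv[...,1]>130)
    m=blue&(d>0)&(abs(a)<.15)&(abs(b)<.12)&(z>.005)&(z<.25)
    Q=np.c_[a[m],b[m],z[m]]
    for t in (.02,.01,.005,.004,.003,.003):
        A=np.c_[Q[:,:2],np.ones(len(Q))]; s,*_=np.linalg.lstsq(A,Q[:,2],rcond=None); Q=Q[abs(Q[:,2]-A@s)<t]
    th=np.arctan(-s[0]); 
    print(n,len(Q),'tilt deg x-down',np.rad2deg(th).round(2),'roll',np.rad2deg(np.arctan(s[1])).round(2),'topz@0',(s[2]*1000).round(1))
    print('  a',(np.percentile(Q[:,0],[.5,99.5])*1000).round(1),'b',(np.percentile(Q[:,1],[.5,99.5])*1000).round(1),'z',(np.percentile(Q[:,2],[.5,99.5])*1000).round(1))
    rc=cv2.minAreaRect((Q[:,:2]*1000).astype(np.float32)); print('  rect',np.round(rc[0],1),np.round(rc[1],1),round(rc[2],2))
E
python3 look.py h2; python3 plane.py h2
```

```text
8.4 [ 0.6048 -0.2427  0.1404] [ 0.7175  0.6808 -0.1065  0.102 ] [[0.0503, 0.9986, -0.0139], [0.9552, -0.0522, -0.2913], [-0.2917, 0.0013, -0.9565]] [ 0.2 -0.2 -3.9] 0.029159550817394162
scene 3173 tilt deg x-down 16.9 roll 0.05 topz@0 131.9
  a [-110.9   79.2] b [-70.4  67. ] z [107.4 166.1]
  rect [-15.3  -1.1] [192.2 140.9] 0.01
side 3284 tilt deg x-down 16.83 roll 0.12 topz@0 131.3
  a [-96.6  80. ] b [-69.3  67.4] z [105.8 160.7]
  rect [-9.1 -1.2] [138.6 183.9] 89.7
```

View pics/scene_h2.png

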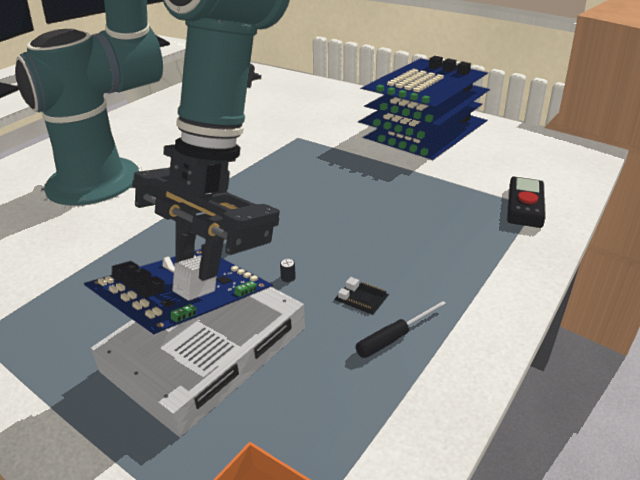

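>>> {"api": "apply_moves", "payload": {
  "dr": [
    [0,0,0],
    [0,0,0],
    [0,0,0],
    [0,0,0],
    [0,0,0],
    [0,0,0],
    [0,0,0],
    [0,0,0],
    [0,0,0],
    [0,0,0]
  ],
  "slide": [
    [-0.5,0,-4],
    [-0.5,0,-8],
    [0,0,-11],
    [0,0,-11],
    [0,0,-10],
    [0,0,-9],
    [0,0,-8],
    [0,0,-6],
    [0,0,-3],
    [0,0,-2]
  ],
  "claw": [1,1,1,1,1,1,1,1,1,1]
}}

```text
time: 9.55
eef_pos: [0.6035, -0.2425, 0.0677]
eef_rot: [0.717, 0.681, -0.107, 0.102]
contact_force: [-0.0, 0.3, -4.3]
width: 0.0292
```

```bash
python3 look.py h3; python3 plane.py h3
```

```text
9.55 [ 0.6035 -0.2425  0.0677] [ 0.7173  0.681  -0.1069  0.1019] [[0.0497, 0.9987, -0.0147], [0.9551, -0.0518, -0.2917], [-0.2921, 0.0005, -0.9564]] [-0.   0.3 -4.3] 0.029150861960344346
scene 3227 tilt deg x-down 16.81 roll 0.01 topz@0 59.3
  a [-110.7   75.4] b [-69.2  68.9] z [36.9 93.6]
  rect [-16.3   0.4] [189.9 141.2] 0.1
side 2731 tilt deg x-down 16.72 roll 0.13 topz@0 58.5
  a [-107.7   69.3] b [-68.   68.6] z [37.2 91.5]
  rect [-19.2   0.2] [182.2 137.8] 0.01
```

View pics/scene_h3.png

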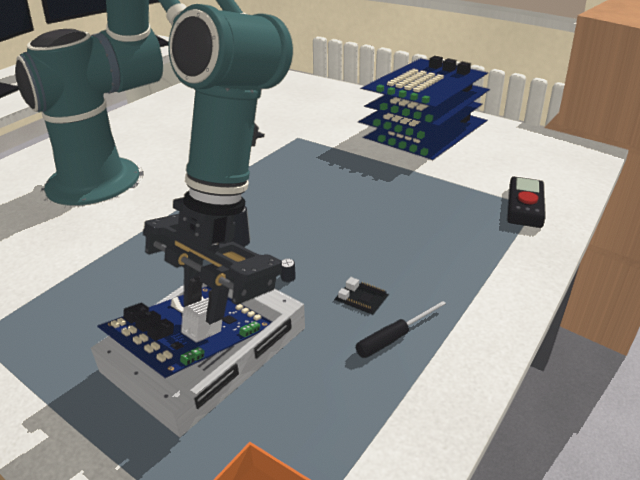

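View pics/wrist_h3.png

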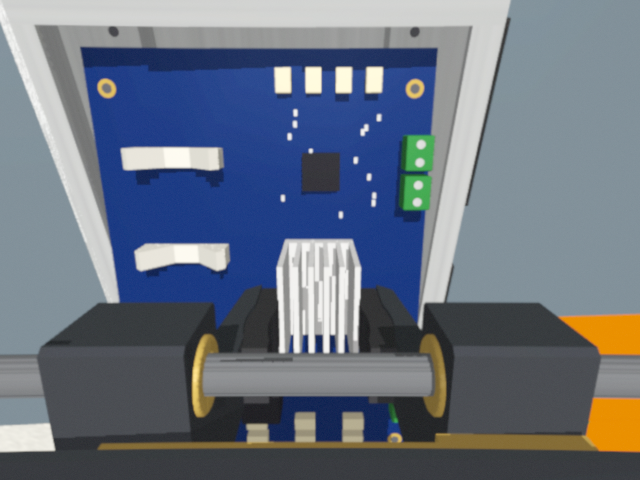

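>>> {"api": "apply_moves", "payload": {
  "dr": [
    [0,0,0],
    [0,0,0],
    [0,0,0],
    [0,0,0],
    [0,0,0],
    [0,0,0],
    [0,0,0],
    [0,0,0],
    [0,0,0],
    [0,0,0]
  ],
  "slide": [
    [0.1,2,-1],
    [0.2,4,-1],
    [0.25,5,-1],
    [0.25,5,-1],
    [0.25,5,-1],
    [0.25,5,-0.5],
    [0.25,5,-0.5],
    [0.2,3,-0.5],
    [0.1,2,0],
    [0,0,0]
  ],
  "claw": [1,1,1,1,1,1,1,1,1,1]
}}

```text
time: 10.7
eef_pos: [0.6053, -0.2062, 0.0614]
eef_rot: [0.717, 0.681, -0.107, 0.102]
contact_force: [0.1, 0.1, -4.5]
width: 0.0291
```

```bash
python3 look.py h4; python3 plane.py h4
```

```text
10.7 [ 0.6053 -0.2062  0.0614] [ 0.7172  0.6811 -0.1069  0.1018] [[0.0494, 0.9987, -0.0146], [0.9551, -0.0516, -0.2917], [-0.2921, 0.0005, -0.9564]] [ 0.1  0.1 -4.5] 0.02908598514474882
scene 2696 tilt deg x-down 16.66 roll 0.09 topz@0 64.1
  a [-74.3  96.1] b [-69.3  68.1] z [35.1 86.9]
  rect [11.3  0.1] [173.  140.8] 0.15
side 2035 tilt deg x-down 16.78 roll 0.14 topz@0 63.3
  a [-67.9  74.2] b [-68.2  68.5] z [40.4 83.8]
  rect [ 2.1 -0.2] [147.4 138.1] 0.12
```

View pics/wrist_h4.png

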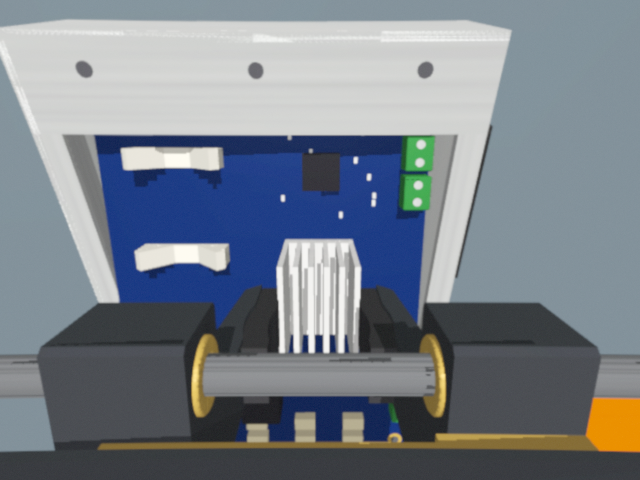

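>>> {"api": "apply_moves", "payload": {
  "dr": [
    [0.0295,-0.0015,0],
    [0.0295,-0.0015,0],
    [0.0295,-0.0015,0],
    [0.0295,-0.0015,0],
    [0.0295,-0.0015,0],
    [0.0295,-0.0015,0],
    [0.0295,-0.0015,0],
    [0.0295,-0.0015,0],
    [0.0295,-0.0015,0],
    [0,0,0]
  ],
  "slide": [
    [0,-1.1,-3],
    [0,-1,-3.1],
    [-0.1,-0.9,-3.1],
    [0,-0.9,-3.1],
    [-0.1,-0.7,-3.2],
    [0,-0.6,-3.2],
    [-0.1,-0.5,-3.2],
    [0,-0.4,-3.3],
    [-0.1,-0.3,-2],
    [0,0,0]
  ],
  "claw": [1,1,1,1,1,1,1,1,1,1]
}}

```text
time: 11.85
eef_pos: [0.6044, -0.2142, 0.034]
eef_rot: [0.726, 0.688, -0.011, 0.01]
contact_force: [1.0, -0.4, -4.5]
width: 0.0297
```

```bash
python3 look.py h5; python3 plane.py h5
```

```text
11.85 [ 0.6044 -0.2142  0.034 ] [ 0.7256  0.6879 -0.0113  0.0105] [[0.0533, 0.9986, -0.0021], [0.9981, -0.0533, -0.0308], [-0.0309, -0.0004, -0.9995]] [ 1.  -0.4 -4.5] 0.029688807328353824
scene 2698 tilt deg x-down 1.75 roll -0.16 topz@0 30.0
  a [-78.4  97. ] b [-58.3  69.7] z [26.7 34.1]
  rect [10.7  7. ] [181.7 131.2] 1.83
side 1365 tilt deg x-down 1.68 roll 0.1 topz@0 30.1
  a [-81.7  56.8] b [-67.3  68.9] z [26.3 34.2]
  rect [-12.5   0.5] [137.3 143. ] 90.0
```

View pics/scene_h5.png

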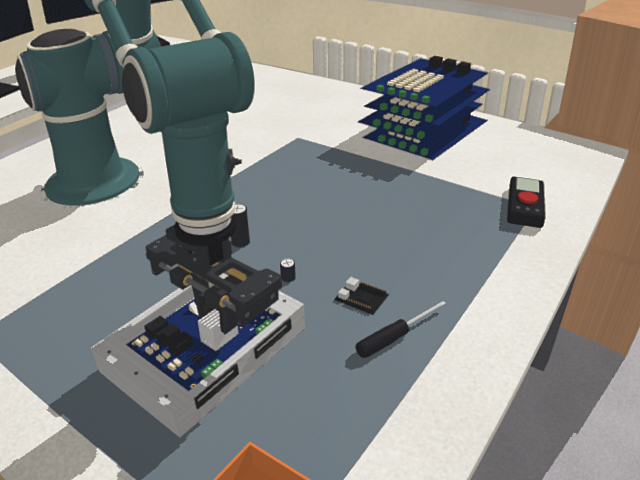

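>>> {"api": "apply_moves", "payload": {
  "dr": [
    [0.015,-0.001,0],
    [0.016,-0.001,0.001],
    [0,0,0],
    [0,0,0],
    [0,0,0],
    [0,0,0],
    [0,0,0],
    [0,0,0],
    [0,0,0],
    [0,0,0]
  ],
  "slide": [
    [0,0,-1.5],
    [0,-0.5,-1.5],
    [-0.1,-2,0],
    [-0.15,-3,0],
    [-0.15,-3,0],
    [-0.15,-3,0],
    [-0.1,-2,0],
    [-0.1,-1.2,0],
    [0,0,0],
    [0,0,0]
  ],
  "claw": [1,1,1,1,1,1,1,1,1,1]
}}

```text
time: 13.0
eef_pos: [0.6041, -0.2275, 0.0312]
eef_rot: [0.725, 0.689, 0.0, -0.0]
contact_force: [0.7, -1.0, -5.4]
width: 0.0293
```

```bash
python3 look.py h6; python3 plane.py h6
```

```text
13.0 [ 0.6041 -0.2275  0.0312] [ 7.249e-01  6.888e-01  4.000e-04 -1.000e-04] [[0.051, 0.9987, 0.0005], [0.9987, -0.051, 0.0006], [0.0006, 0.0004, -1.0]] [ 0.7 -1.  -5.4] 0.029271981285184503
scene 2256 tilt deg x-down 0.03 roll -0.01 topz@0 26.8
  a [-75.6  97.5] b [-55.6  69.6] z [24.4 29.3]
  rect [11.5  7.4] [177.  128.1] 0.48
side 1415 tilt deg x-down -0.15 roll 0.09 topz@0 26.7
  a [-95.3  53.2] b [-67.6  68.8] z [24.  29.5]
  rect [-22.3   0.3] [153.4 137.4] 0.26
```

View pics/side_h6.png

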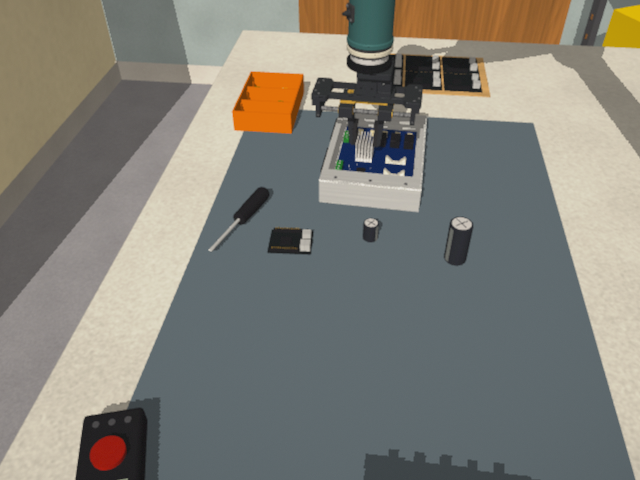

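View pics/wrist_h6.png

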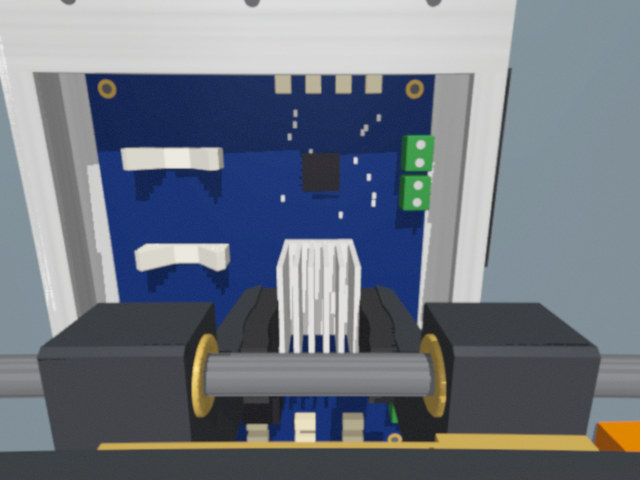

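>>> {"api": "apply_moves", "payload": {
  "dr": [
    [0,0,0],
    [0,0,0],
    [0,0,0],
    [0,0,0],
    [0,0,0],
    [0,0,0],
    [0,0,0],
    [0,0,0],
    [0,0,0],
    [0,0,0]
  ],
  "slide": [
    [0,-0.6,0],
    [0,-0.6,0],
    [0,0,-0.4],
    [0,0,-0.4],
    [0,0,-0.3],
    [0,0,-0.2],
    [0,0,-0.2],
    [0,0,-0.1],
    [0,0,0],
    [0,0,0]
  ],
  "claw": [1,1,1,1,1,1,1,1,1,1]
}}

```text
time: 14.15
eef_pos: [0.6041, -0.2288, 0.0297]
eef_rot: [0.725, 0.689, 0.0, 0.0]
contact_force: [-0.3, 0.6, -3.6]
width: 0.0297
```

>>> {"api": "apply_moves", "payload": {
  "dr": [
    [0,0,0],
    [0,0,0],
    [0,0,0],
    [0,0,0],
    [0,0,0],
    [0,0,0],
    [0,0,0],
    [0,0,0],
    [0,0,0],
    [0,0,0]
  ],
  "slide": [
    [0,0,-0.2],
    [0,0,0],
    [0,0,-0.2],
    [0,0,0],
    [0,0,-0.2],
    [0,0,0],
    [0,0,0],
    [0,0,0],
    [0,0,0],
    [0,0,0]
  ],
  "claw": [1,1,1,1,1,1,1,1,1,1]
}}

```text
time: 15.15
eef_pos: [0.6041, -0.2288, 0.0297]
eef_rot: [0.725, 0.689, 0.0, 0.0]
contact_force: [-3.7, 1.6, 5.8]
width: 0.0296
```

```bash
python3 look.py h7; python3 plane.py h7
```

```text
15.15 [ 0.6041 -0.2288  0.0297] [7.249e-01 6.889e-01 4.000e-04 0.000e+00] [[0.0509, 0.9987, 0.0006], [0.9987, -0.0509, 0.0005], [0.0005, 0.0005, -1.0]] [-3.7  1.6  5.8] 0.029583901778188565
scene 2186 tilt deg x-down 0.07 roll 0.04 topz@0 25.4
  a [-74.9  95.3] b [-54.6  69.7] z [22.9 27.9]
  rect [11.3  7.9] [174.4 127. ] 0.27
side 1383 tilt deg x-down -0.04 roll 0.05 topz@0 25.3
  a [-96.1  51. ] b [-67.4  68.6] z [22.7 28. ]
  rect [-22.    0.2] [150.4 138. ] 0.67
```

>>> {"api": "apply_moves", "payload": {
  "dr": [
    [0,0,0],
    [0,0,0],
    [0,0,0],
    [0,0,0],
    [0,0,0],
    [0,0,0],
    [0,0,0],
    [0,0,0],
    [0,0,0],
    [0,0,0]
  ],
  "slide": [
    [0,0,0],
    [0,0,0],
    [0,0,0],
    [0,0,2],
    [0,0,6],
    [0,0,15],
    [0,0,30],
    [0,0,45],
    [0,0,45],
    [0,10,40]
  ],
  "claw": [0.62,0.55,0.5,0.5,0.5,0.5,0.5,0.5,0.5,0.5]
}}

```text
time: 16.3
eef_pos: [0.6046, -0.2198, 0.2161]
eef_rot: [0.725, 0.688, 0.001, 0.002]
contact_force: [0.5, -0.8, -0.3]
width: 0.0439
```

```bash
python3 look.py h8; python3 plane.py h8
```

```text
16.3 [ 0.6046 -0.2198  0.2161] [0.7253 0.6884 0.0009 0.0016] [[0.0521, 0.9986, 0.0035], [0.9986, -0.0521, -0.0012], [-0.001, 0.0036, -1.0]] [ 0.5 -0.8 -0.3] 0.043945569106578646
scene 3453 tilt deg x-down -0.1 roll 0.04 topz@0 25.5
  a [-74.4  97.4] b [-54.2  69.4] z [22.9 28. ]
  rect [11.5  7.4] [174.6 126.9] 0.03
side 1529 tilt deg x-down -0.08 roll 0.01 topz@0 25.3
  a [-95.5  51.6] b [-67.4  68.5] z [22.7 28. ]
  rect [-23.    0.4] [152.1 137. ] 0.12
```

View pics/wrist_h8.png

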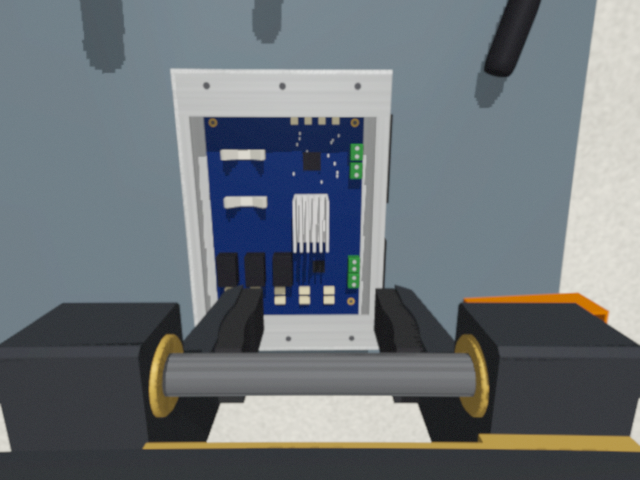

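View pics/scene_h8.png

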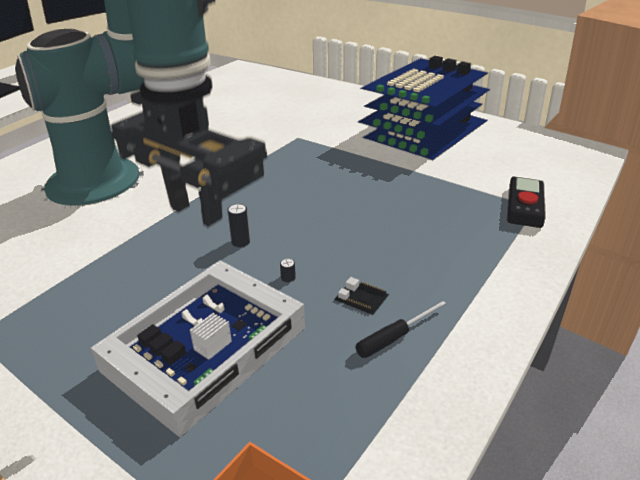

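Run:
```python
from h import *
from scipy.optimize import minimize
ph=np.deg2rad(87.05); C0=np.array([.582,-.2285])
for n in ['wrist','scene','side']:
    f=np.load(n+'_h8.npz'); P,p,d=f['P'],f['p'],f['d']; z=P[...,2]
    near=(d>0)&(abs(P[...,0]-.58)<.12)&(abs(P[...,1]+.228)<.16)
    h=z[near&(abs(z-.05)<.006)]; zt=np.median(h)
    q=P[near&(abs(z-zt)<.003)][:,:2]
    def ab(q,p):
        c,s=np.cos(ph+p[2]),np.sin(ph+p[2]); r=q-C0-p[:2]; return r@np.array([c,s]),r@np.array([-s,c])
    def cost(p):
        a,b=ab(q,p)
        return np.minimum(np.maximum(np.maximum(abs(a)-.124,abs(b)-.087),0),.004).sum()+np.minimum(np.maximum(np.minimum(.089-abs(a),.076-abs(b)),0),.004).sum()
    b_=min((minimize(cost,[x,y,t],method='Nelder-Mead') for x in(-.003,0,.003) for y in (-.003,0,.003) for t in(-.01,.01)),key=lambda r:r.fun); pp=b_.x
    print(n,'zt',zt,'C',(C0+pp[:2]).round(4),np.rad2deg(ph+pp[2]).round(2),len(q))
    s=P[near&(abs(z-zt-.013)<.004)]; a,b=ab(s[:,:2],pp)
    k=(abs(a)<.03)&(abs(b+.023)<.025); a,b=a[k],b[k]
    r=cv2.minAreaRect((np.c_[a,b]*1000).astype(np.float32)); print(' hs',len(a),np.percentile(a,[1,99]).round(4),np.percentile(b,[1,99]).round(4),np.round(r[0],1),np.round(r[1],1),r[2])
```

```text
wrist zt 0.05070389189727842 C [ 0.5821 -0.2285] 87.21 19541
 hs 790 [-0.0217  0.0218] [-0.0366 -0.007 ] [  0.1 -21.7] [44.2 29.8] 0.14853836596012115
scene zt 0.04881966382998637 C [ 0.5815 -0.2289] 87.14 6568
 hs 556 [-0.0224  0.0225] [-0.0377 -0.0061] [ -0.1 -21.9] [32.7 46.3] 88.4334487915039
side zt 0.051518389992699753 C [ 0.5784 -0.2273] 87.02 2944
 hs 121 [-0.0232  0.0229] [-0.0366 -0.0069] [ -0.9 -21.9] [30.2 49.2] 89.4440689086914
```

Run:
```python
from h import *
print([a for a in dir(arm) if not a.startswith('_')], arm.hold_point_z)
o=arm.get_obs(); q=o['joints']; print(o['time'],q,o['eef_pos'],o['eef_rot'])
Rz=lambda a:R.from_euler('z',a); Ry=lambda a:R.from_euler('y',a)
for s in (1,-1):
  for s6 in (1,-1):
    M=Rz(q[0])*Ry(q[1]+q[2])*Rz(s*q[3])*Ry(q[4])*Rz(s6*q[5])
    print(s,s6,(M.inv()*R.from_quat(o['eef_rot'])).as_matrix().round(3).tolist())
q=[-0.037, 0.264, 1.604, -0, 1.274, -0.037]
M=Rz(q[0])*Ry(q[1]+q[2])*Rz(q[3])*Ry(q[4])*Rz(q[5])
print((M.inv()*R.from_quat([.7071,.7071,0,0])).as_matrix().round(3).tolist())
```

```text
['IKError', 'get_obs', 'hold_point_z', 'job_done'] 0.0187
16.45 [-3.86104702e-01  2.00321667e-01  1.67763360e+00  7.79247558e-04
  1.25305262e+00 -3.35878373e-01] [ 0.60698976 -0.21957817  0.2184817 ] [0.72471197 0.6890315  0.00251715 0.00467016]
1 1 [[0.0, -1.0, -0.0], [1.0, 0.0, 0.0], [-0.0, -0.0, 1.0]]
1 -1 [[0.622, -0.783, 0.0], [0.783, 0.622, 0.0], [-0.0, -0.0, 1.0]]
-1 1 [[-0.0, -1.0, -0.0], [1.0, -0.0, 0.001], [-0.001, -0.0, 1.0]]
-1 -1 [[0.622, -0.783, 0.0], [0.783, 0.622, 0.001], [-0.001, -0.0, 1.0]]
[[-0.0, -1.0, -0.0], [1.0, 0.0, -0.0], [0.0, -0.0, 1.0]]
```

```bash
cat > kin.py <<'E'
from h import *
from scipy.optimize import least_squares
L2,L3,OFF,HD=.45,.583,.0252,-.047
Rz=lambda a:R.from_euler('z',a); Ry=lambda a:R.from_euler('y',a)
LO=np.array([-2.63,-.94,.31,-1.31,0,-2.55]);HI=np.array([2.63,2.18,2.57,4.45,2.66,2.55])
def fk(q,d6=.33):
    M=Rz(q[0])*Ry(q[1]+q[2])*Rz(q[3])*Ry(q[4])*Rz(q[5])*Rz(np.pi/2)
    r=L2*np.sin(q[1])+L3*np.sin(q[1]+q[2]); z=HD+d6+L2*np.cos(q[1])+L3*np.cos(q[1]+q[2])
    w=Rz(q[0]).apply([r,OFF,z]); return w+M.apply([0,0,d6]),M
def ik(p,M,q0,d6=.33):
    f=lambda q:np.r_[(fk(q,d6)[0]-p)*10,(M.inv()*fk(q,d6)[1]).as_rotvec()]
    s=least_squares(f,np.clip(q0,LO+.01,HI-.01),bounds=(LO,HI)); return s.x,np.abs(s.fun).max()
E
python3 - <<'E'
from kin import *
def tool(az,lean): # lean>0: body toward +y(world) when az=0 (tool y=world x)
    base=R.from_matrix(np.array([[0,1,0],[1,0,0],[0,0,-1.]]))
    return Rz(az)*R.from_rotvec([-lean,0,0])*base
q0=[-.386,.2,1.678,0,1.253,-.336]
for d6 in (.2,.3,.38):
  for name,p,az,ln in [('place',[.547,-.19,.03],np.deg2rad(-2.9),.52),('place',[.547,-.19,.03],np.deg2rad(-2.9),.4),('pick',[.442,.02,.04],np.deg2rad(-2.9),-1.05),('pick',[.442,.02,.04],np.deg2rad(-30),-1.05),('pick',[.442,.02,.04],np.deg2rad(27),-1.05),('pick',[.442,.02,.04],np.deg2rad(-2.9),-1.17)]:
    M=tool(az,ln)
    best=min((ik(np.array(p),M,q,d6) for q in [q0,[-.3,.2,1.7,-.6,1.2,-.3],[-.3,.2,1.7,.6,1.2,-.3],[-.3,.2,1.7,1,1.5,-1],[-.3,.2,1.7,-1,1.5,1]]),key=lambda t:t[1])
    print(d6,name,round(np.rad2deg(az)),ln,best[0].round(2),'err',best[1].round(3))
E
```

```text
0.2 place -3 0.52 [-0.21  0.27  2.02 -0.68  0.89  0.29] err 0.0
0.2 place -3 0.4 [-0.25  0.26  2.01 -0.53  0.86  0.15] err 0.0
0.2 pick -3 -1.05 [-0.39  0.21  2.26  0.99  1.37 -0.92] err 0.0
0.2 pick -30 -1.05 [-0.42  0.05  2.44  1.31  1.1  -0.83] err 0.0
0.2 pick 27 -1.05 [-0.3   0.34  2.08  0.67  1.6  -1.08] err 0.0
0.2 pick -3 -1.17 [-0.42  0.26  2.25  1.05  1.45 -0.98] err 0.0
0.3 place -3 0.52 [-0.12  0.28  2.03 -0.68  0.91  0.38] err 0.0
0.3 place -3 0.4 [-0.18  0.26  2.02 -0.53  0.88  0.22] err 0.0
0.3 pick -3 -1.05 [-0.56  0.37  2.17  0.88  1.4  -1.05] err 0.0
0.3 pick -30 -1.05 [-0.65  0.19  2.44  1.19  1.18 -1.01] err 0.0
0.3 pick 27 -1.05 [-0.4   0.53  1.92  0.59  1.61 -1.15] err 0.0
0.3 pick -3 -1.17 [-0.59  0.46  2.15  0.92  1.48 -1.11] err 0.0
0.38 place -3 0.52 [-0.05  0.3   2.03 -0.67  0.93  0.45] err 0.0
0.38 place -3 0.4 [-0.12  0.27  2.03 -0.52  0.89  0.27] err 0.0
0.38 pick -3 -1.05 [-0.68  0.51  2.08  0.79  1.41 -1.13] err 0.0
0.38 pick -30 -1.05 [-0.83  0.32  2.39  1.08  1.22 -1.14] err 0.0
0.38 pick 27 -1.05 [-0.47  0.68  1.78  0.54  1.63 -1.19] err 0.0
0.38 pick -3 -1.17 [-0.71  0.61  2.03  0.82  1.5  -1.18] err 0.0
```

>>> {"api": "apply_moves", "payload": {
  "dr": [
    [0.05,-0.0025,0],
    [0.1,-0.005,0],
    [0.125,-0.0064,0],
    [0.13,-0.0067,0],
    [0.135,-0.007,0],
    [0.135,-0.007,0],
    [0.135,-0.007,0],
    [0.13,-0.0067,0],
    [0.12,-0.006,0],
    [0.0725,-0.0037,0]
  ],
  "slide": [
    [-7,8,-2],
    [-14,14,-3],
    [-18,19,-5],
    [-20,21,-6],
    [-22,23,-6],
    [-22,24,-6],
    [-21,23,-6],
    [-18,20,-5],
    [-14,15,-5],
    [-8,9,-3]
  ],
  "claw": [0.3,0.3,0.3,0.3,0.3,0.3,0.3,0.3,0.3,0.3],
  "grip_force": 20
}}

```text
time: 17.45
eef_pos: [0.4377, -0.0415, 0.1634]
eef_rot: [0.611, 0.578, 0.391, -0.373]
contact_force: [0.4, 0.5, -0.3]
width: 0.062
```

>>> {"api": "apply_moves", "payload": {
  "dr": [
    [0,0,0],
    [0,0,0],
    [0,0,0],
    [0,0,0],
    [0,0,0],
    [0,0,0],
    [0,0,0],
    [0,0,0],
    [0,0,0],
    [0,0,0]
  ],
  "slide": [
    [0,0,-5],
    [0,0,-8],
    [0,0,-10],
    [0,0,-8],
    [0,0,-5],
    [0,0,-3],
    [0,0,0],
    [0,0,0],
    [0,0,0],
    [0,0,0]
  ],
  "claw": [0.3,0.3,0.3,0.3,0.3,0.3,0.3,0.3,0.3,0.3]
}}

```text
time: 18.45
eef_pos: [0.4402, -0.0429, 0.1262]
eef_rot: [0.611, 0.581, 0.39, -0.37]
contact_force: [0.4, 0.0, 0.2]
width: 0.0617
```

```bash
python3 look.py c1; python3 -c "
from h import *
o=arm.get_obs();print(o['joints'])
M=R.from_quat(o['eef_rot']).as_matrix();print('d',M[:,2])
f=np.load('wrist_c1.npz');P,d=f['P'],f['d']
m=(d>0)&(abs(P[...,0]-.444)<.035)&(abs(P[...,1]-.008)<.035)&(P[...,2]>.01)&(P[...,2]<.068)
q=P[m][:,:2];print(len(q))
from scipy.optimize import least_squares
s=least_squares(lambda c:np.hypot(*(q-c).T)-.0175,[.444,.008],loss='soft_l1',f_scale=.001);print('cap axis',s.x,np.abs(s.fun).mean())
m=(d>0)&(abs(P[...,0]-.444)<.03)&(abs(P[...,1]-.008)<.03)&(P[...,2]>.066)&(P[...,2]<.078);q=P[m];print(len(q),np.median(q[:,2]) if len(q) else 0, cv2.minEnclosingCircle((q[:,:2]*1000).astype(np.float32)) if len(q) else 0)
"
```

```text
18.45 [ 0.4402 -0.0429  0.1262] [ 0.6114  0.581   0.3897 -0.3697] [[0.021, 0.9987, 0.047], [0.4224, -0.0515, 0.905], [0.9062, 0.0009, -0.4229]] [0.4 0.  0.2] 0.061697349914283425
[-0.76417422  0.41571899  2.04482478  0.75680056  1.61526678 -1.07428613]
d [ 0.04702079  0.90502226 -0.42275733]
2098
cap axis [0.44407433 0.00831179] 0.00029016395125516467
2018 0.0729860987656734 ((443.5997619628906, 7.437618255615234), 17.934877395629883)
```

View pics/scene_c1.png

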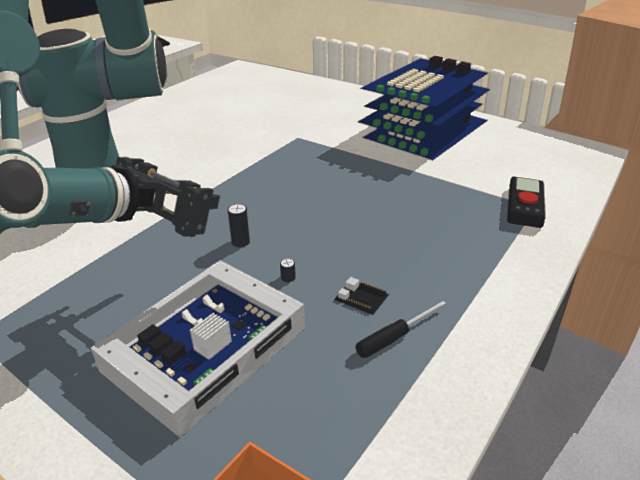

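View pics/wrist_c1.png

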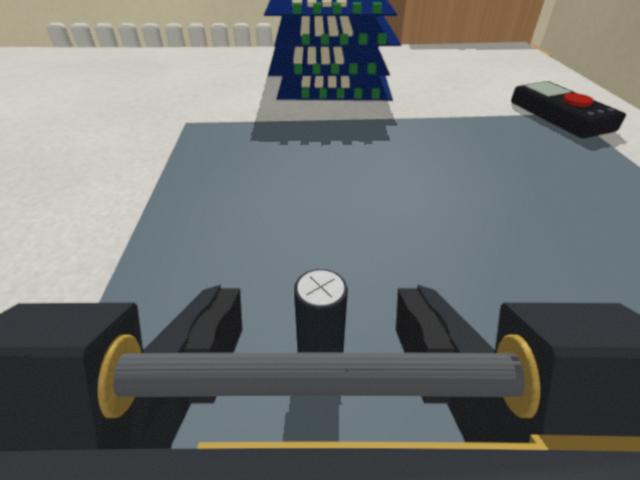

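>>> {"api": "apply_moves", "payload": {
  "dr": [
    [0,0,0],
    [0,0,0],
    [0,0,0],
    [0,0,0],
    [0,0,0],
    [0,0,0],
    [0,0,0],
    [0,0,0],
    [0,0,0],
    [0,0,0]
  ],
  "slide": [
    [0.3,-0.2,-4],
    [0.3,-0.2,-9],
    [0.3,-0.2,-10],
    [0.2,-0.1,-10],
    [0,0,-10],
    [0,0,-8],
    [0,0,-6],
    [0,0,-3],
    [0,0,0],
    [0,0,0]
  ],
  "claw": [0.3,0.3,0.3,0.3,0.3,0.3,0.3,0.3,0.3,0.3]
}}

```text
time: 19.6
eef_pos: [0.4413, -0.0436, 0.0662]
eef_rot: [0.611, 0.581, 0.39, -0.37]
contact_force: [0.4, 0.1, 0.2]
width: 0.0616
```

>>> {"api": "apply_moves", "payload": {
  "dr": [
    [0,0,0],
    [0,0,0],
    [0,0,0],
    [0,0,0],
    [0,0,0],
    [0,0,0],
    [0,0,0],
    [0,0,0],
    [0,0,0],
    [0,0,0]
  ],
  "slide": [
    [0.3,5,-2.3],
    [0.4,8,-3.7],
    [0.5,9,-4.2],
    [0.5,9,-4.2],
    [0.5,9,-4.2],
    [0.4,8,-3.7],
    [0.3,7,-3.3],
    [0.3,5,-2.3],
    [0.1,3.4,-1.7],
    [0,0,0]
  ],
  "claw": [0.3,0.3,0.3,0.3,0.3,0.3,0.3,0.3,0.3,0.3]
}}

```text
time: 20.6
eef_pos: [0.4443, 0.0203, 0.0362]
eef_rot: [0.611, 0.581, 0.39, -0.37]
contact_force: [0.4, 0.1, -0.3]
width: 0.0618
```

```bash
python3 look.py c2
```

```text
20.6 [0.4443 0.0203 0.0362] [ 0.6113  0.5809  0.3896 -0.3702] [[0.0216, 0.9987, 0.0463], [0.4218, -0.0511, 0.9053], [0.9064, 0.0, -0.4223]] [ 0.4  0.1 -0.3] 0.06180058513567527
```

View pics/side_c2.png

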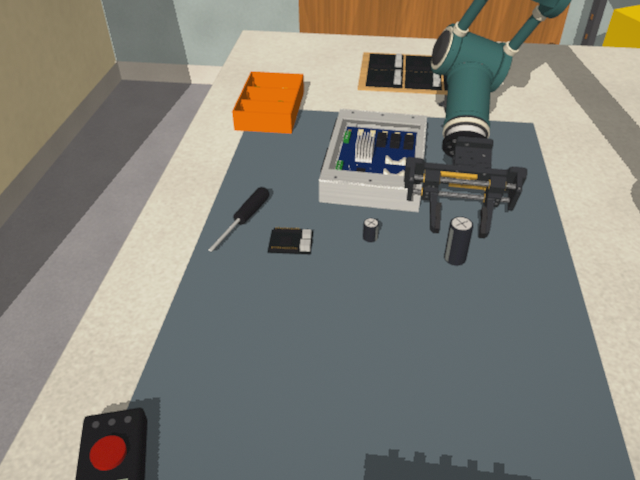

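View pics/scene_c2.png

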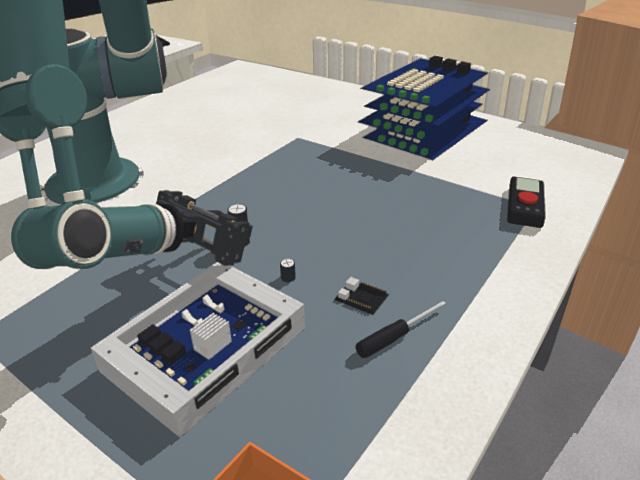

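>>> {"api": "apply_moves", "payload": {
  "dr": [
    [0,0,0],
    [0,0,0],
    [0,0,0],
    [0,0,0],
    [0,0,0],
    [0,0,0],
    [0,0,0],
    [0,0,0],
    [0,0,0],
    [0,0,0]
  ],
  "slide": [
    [0,0,0],
    [0,0,0],
    [0,0,0],
    [0,0,0],
    [0,0,0],
    [0,0,0],
    [0,0,0],
    [0,0,0],
    [0,0,0],
    [0,0,0]
  ],
  "claw": [0.4,0.5,0.54,0.57,0.6,0.65,1,1,1,1],
  "grip_force": 25
}}

```text
time: 21.75
eef_pos: [0.4446, 0.0199, 0.0364]
eef_rot: [0.611, 0.581, 0.39, -0.37]
contact_force: [0.0, 0.7, -1.1]
width: 0.0294
```

>>> {"api": "apply_moves", "payload": {
  "dr": [
    [0,0,0],
    [0,0,0],
    [0,0,0],
    [0,0,0],
    [0,0,0],
    [0,0,0],
    [0,0,0],
    [0,0,0],
    [0,0,0],
    [0,0,0]
  ],
  "slide": [
    [0,0,2],
    [0,0,5],
    [0,0,12],
    [0,0,20],
    [0,0,25],
    [0,0,25],
    [0,0,20],
    [0,0,13],
    [0,0,6],
    [0,0,2]
  ],
  "claw": [1,1,1,1,1,1,1,1,1,1]
}}

```text
time: 22.75
eef_pos: [0.4445, 0.0198, 0.1668]
eef_rot: [0.611, 0.581, 0.39, -0.369]
contact_force: [0.3, -0.1, -1.3]
width: 0.0295
```

```bash
python3 look.py c3; python3 -c "
from h import *
f=np.load('scene_c3.npz');P,d=f['P'],f['d']; P=P+np.array([.0007,.0004,.0012])
m=(d>0)&(abs(P[...,0]-.444)<.016)&(abs(P[...,1]-.008)<.03)&(P[...,2]>.11)&(P[...,2]<.23)
q=P[m];print(len(q),np.percentile(q[:,2],[0.5,1,50,95,99,99.5]),np.median(q[:,:2],axis=0))
"
```

```text
22.75 [0.4445 0.0198 0.1668] [ 0.6114  0.5812  0.3897 -0.3694] [[0.0207, 0.9987, 0.0471], [0.4229, -0.0514, 0.9047], [0.906, 0.0012, -0.4234]] [ 0.3 -0.1 -1.3] 0.029519567194057978
244 [0.13123373 0.13143045 0.20119615 0.20429118 0.20457243 0.20464608] [0.45671197 0.00897523]
```

View pics/scene_c3.png

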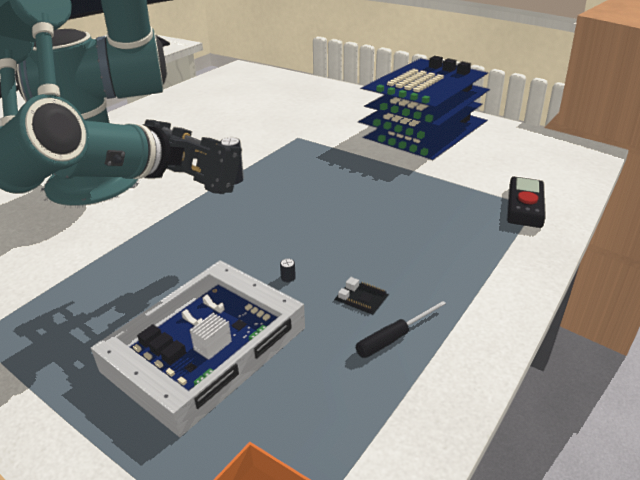

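View pics/wrist_c3.png

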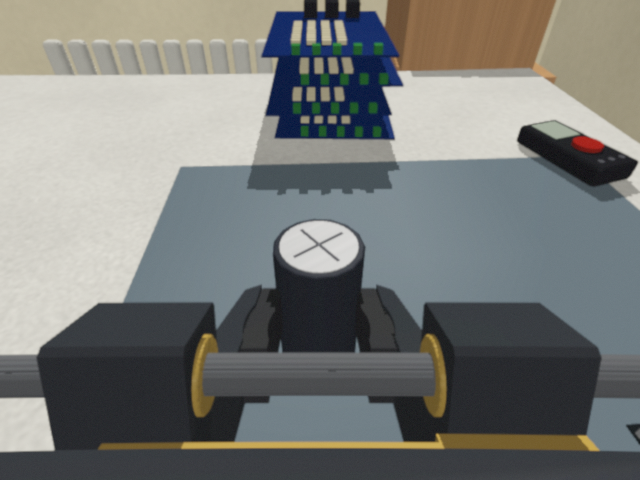

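```bash
cat > capfit.py <<'E'
import sys
from h import *
from scipy.optimize import least_squares
tag=sys.argv[1]
o=arm.get_obs(); T=R.from_quat(o['eef_rot']); p0=o['eef_pos']
i=cams.camera_info('wrist')
f=np.load(f'wrist_{tag}.npz');P,d,p=f['P'],f['d'],f['p']
Q=T.inv().apply((P-p0).reshape(-1,3)).reshape(P.shape)*1000
m=(d>0)&(abs(Q[...,1])<22)&(abs(Q[...,2])<70)&(Q[...,0]>-30)&(Q[...,0]<70)
q=Q[m]; col=p[m].astype(int)
top=col.min(1)>140
t=q[top]; print('disc',len(t),'centre tool',np.median(t,axis=0).round(1), 'bbox',np.percentile(t,[2,98],axis=0).round(1).tolist())
A=np.c_[t[:,1:],np.ones(len(t))]
for _ in range(4):
    s,*_=np.linalg.lstsq(A,t[:,0],rcond=None); k=abs(t[:,0]-A@s)<2; t=t[k];A=A[k]
n=np.array([1,-s[0],-s[1]]); n/=np.linalg.norm(n); print('disc normal tool',n.round(3),'world',T.apply(n).round(3))
c,r=cv2.minEnclosingCircle(t[:,1:].astype(np.float32)); print('disc plane fit n',len(t),'circle yz',c,r)
E
python3 capfit.py c3
```

```text
disc 3113 centre tool [ 27.8   0.5 -27.8] bbox [[22.6, -13.0, -39.1], [33.8, 13.6, -14.5]]
disc normal tool [ 0.912  0.001 -0.41 ] world [0.002 0.013 1.   ]
disc plane fit n 3113 circle yz (0.2384241670370102, -26.75990867614746) 15.158053398132324
```

```bash
python3 -c "
import cv2,numpy as np
a=cv2.imread('pics/scene_c3.png')[110:220,130:270];b=cv2.imread('pics/side_c3.png')[100:260,380:560]
cv2.imwrite('pics/z1.png',np.hstack([cv2.resize(a,None,fx=3,fy=3)[:330],cv2.resize(b,(372,330))]))"
```

```text
(no output)
```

View pics/z1.png

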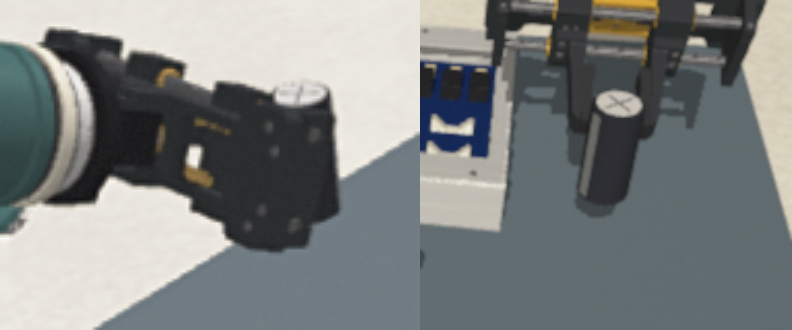

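>>> {"api": "apply_moves", "payload": {
  "dr": [
    [-0.06,0.003,0],
    [-0.11,0.0056,0],
    [-0.13,0.0067,0],
    [-0.14,0.0072,0],
    [-0.14,0.0072,0],
    [-0.14,0.0072,0],
    [-0.14,0.0072,0],
    [-0.14,0.0072,0],
    [-0.13,0.0067,0],
    [-0.12,0.0062,0]
  ],
  "slide": [
    [2,-5,0],
    [6,-12,0],
    [8,-16,0],
    [10,-20,0],
    [10,-22,0],
    [10,-22,0],
    [10,-22,0],
    [10,-22,0],
    [10,-20,0],
    [10,-18,0]
  ],
  "claw": [1,1,1,1,1,1,1,1,1,1]
}}

```text
time: 23.9
eef_pos: [0.5308, -0.1595, 0.1662]
eef_rot: [0.723, 0.688, -0.044, 0.042]
contact_force: [-0.4, 0.0, -2.2]
width: 0.0293
```

>>> {"api": "apply_moves", "payload": {
  "dr": [
    [-0.11,0.0056,0],
    [-0.1,0.005,0],
    [-0.07,0.0035,0],
    [-0.039,0.002,0],
    [0,0,0],
    [0,0,0],
    [0,0,0],
    [0,0,0],
    [0,0,0],
    [0,0,0]
  ],
  "slide": [
    [8,-15,0],
    [5,-10,-3],
    [2,-5,-6],
    [1,-1,-8],
    [0,0,-8],
    [0,0,-8],
    [0,0,-6],
    [0,0,-3],
    [0,0,0],
    [0,0,0]
  ],
  "claw": [1,1,1,1,1,1,1,1,1,1]
}}

```text
time: 24.9
eef_pos: [0.5467, -0.1905, 0.1248]
eef_rot: [0.708, 0.672, -0.157, 0.149]
contact_force: [0.2, 0.5, -0.7]
width: 0.0295
```

```bash
python3 look.py p1; python3 -c "
from h import *
ph=np.deg2rad(87.2);ex=np.array([np.cos(ph),np.sin(ph),0]);ey=np.array([-ex[1],ex[0],0])
for n,b in [('wrist',(0,0,-.0007)),('scene',(.0007,.0004,.0012)),('side',(.0038,-.0012,-.0015))]:
  f=np.load(n+'_h8.npz');P=f['P']+np.array(b)-np.array([.5810,-.2284,0]);p=f['p'].astype(int)
  a=P@ex*1000;bb=P@ey*1000;z=P[...,2]*1000
  m=(f['d']>0)&(p.min(-1)>110)&(z>29)&(z<42)&(bb>5)&(bb<65)&(a>5)&(a<70)
  for lo,hi in [(5,35),(45,70)]:
    k=m&(a>lo)&(a<hi); 
    if k.sum()>10: print(n,k.sum(),'a',np.percentile(a[k],[3,50,97]).round(1),'b',np.percentile(bb[k],[3,50,97]).round(1),'z',np.percentile(z[k],[3,97]).round(1))
o=arm.get_obs();M=R.from_quat(o['eef_rot']).as_matrix();u=M@np.array([.906,0,-.423]);print('axis',u.round(3),o['joints'].round(2))
mid=o['eef_pos']+M@np.array([-5,.2,-11.8])/1000;print('mid',mid.round(4))
"
```

```text
24.9 [ 0.5467 -0.1905  0.1248] [ 0.7079  0.6723 -0.1566  0.1495] [[0.0471, 0.9987, -0.0208], [0.905, -0.0514, -0.4222], [-0.4228, 0.0011, -0.9062]] [ 0.2  0.5 -0.7] 0.029468903550905014
wrist 275 a [12.1 16.3 19.9] b [17.6 43.3 53.6] z [29.3 38.4]
wrist 277 a [54.  57.9 61.6] b [17.4 43.3 53.9] z [29.6 38.4]
scene 85 a [11.3 15.1 20. ] b [17.8 45.  53.1] z [29.3 38.5]
scene 111 a [53.7 57.1 62.5] b [17.3 43.1 53.3] z [29.2 38.6]
side 64 a [11.  17.6 21.3] b [18.2 34.  53. ] z [29.4 38.9]
side 53 a [53.3 59.1 63.6] b [18.1 43.3 53.9] z [30.6 38.6]
axis [0.051 0.999 0.   ] [-0.11  0.15  1.98 -0.51  1.04  0.21]
mid [ 0.5471 -0.1899  0.1379]
```

View pics/scene_p1.png

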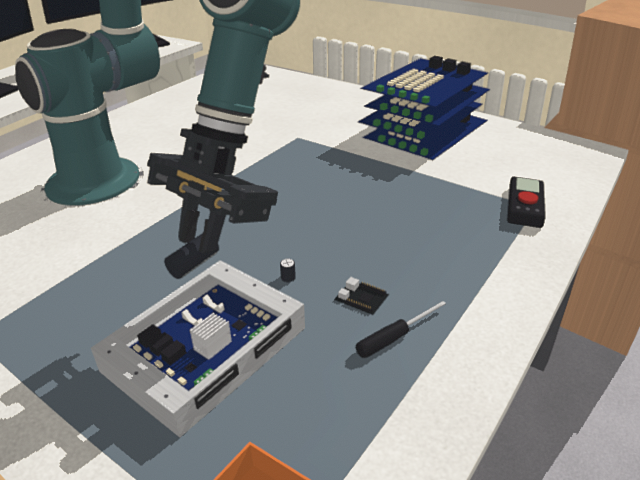

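View pics/wrist_p1.png

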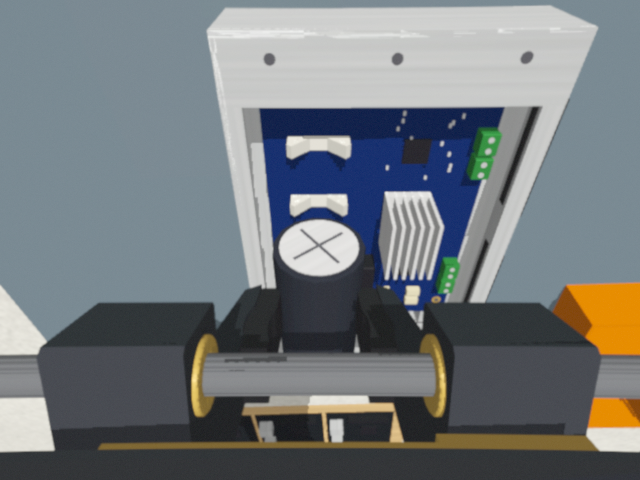

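>>> {"api": "apply_moves", "payload": {
  "dr": [
    [0,0,0],
    [0,0,0],
    [0,0,0],
    [0,0,0],
    [0,0,0],
    [0,0,0],
    [0,0,0],
    [0,0,0],
    [0,0,0],
    [0,0,0]
  ],
  "slide": [
    [-0.2,0,-5],
    [0,0.2,-12],
    [0,0,-15],
    [0,0,-15],
    [0,0,-13],
    [0,0,-10],
    [0,0,-8],
    [0,0,-5],
    [0,0,-3],
    [0,0,0]
  ],
  "claw": [1,1,1,1,1,1,1,1,1,1]
}}

```text
time: 26.05
eef_pos: [0.5464, -0.1899, 0.0383]
eef_rot: [0.708, 0.673, -0.157, 0.149]
contact_force: [-0.0, -0.5, -1.3]
width: 0.0296
```

```bash
python3 look.py p2; python3 capfit.py p2; python3 plane.py p2
```

```text
26.05 [ 0.5464 -0.1899  0.0383] [ 0.7077  0.6726 -0.1568  0.1493] [[0.0461, 0.9987, -0.0211], [0.905, -0.0507, -0.4223], [-0.4228, 0.0004, -0.9062]] [-0.  -0.5 -1.3] 0.0295648255604954
disc 15174 centre tool [ 53.6  -0.1 -38.1] bbox [[21.7, -20.7, -45.6], [69.4, 20.8, -16.5]]
disc normal tool [ 0.502 -0.002  0.865] world [ 0.004  0.089 -0.996]
disc plane fit n 4719 circle yz (-0.031703948974609375, -37.03471755981445) 22.35295295715332
scene 2890 tilt deg x-down -0.06 roll 0.05 topz@0 25.5
  a [-74.4  97.5] b [-54.5  68. ] z [23.1 28. ]
  rect [11.8  7.9] [174.3 125.8] 0.2
side 715 tilt deg x-down -0.49 roll 0.03 topz@0 25.1
  a [-71.4  52.4] b [-68.   68.4] z [22.4 27.8]
  rect [-10.   -0.1] [126.1 136.8] 0.97
```

View pics/wrist_p2.png

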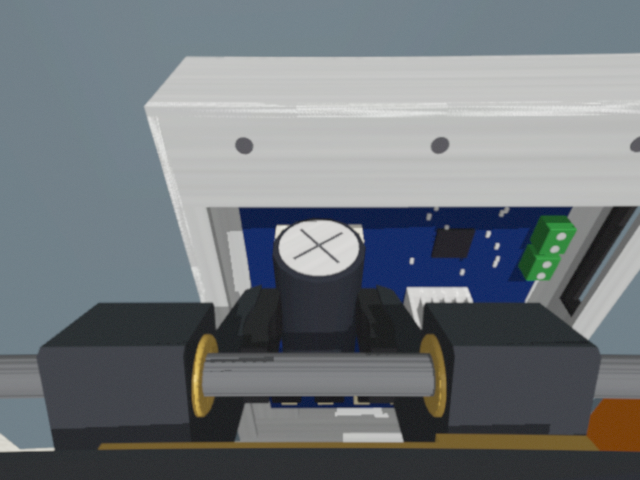

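View pics/scene_p2.png

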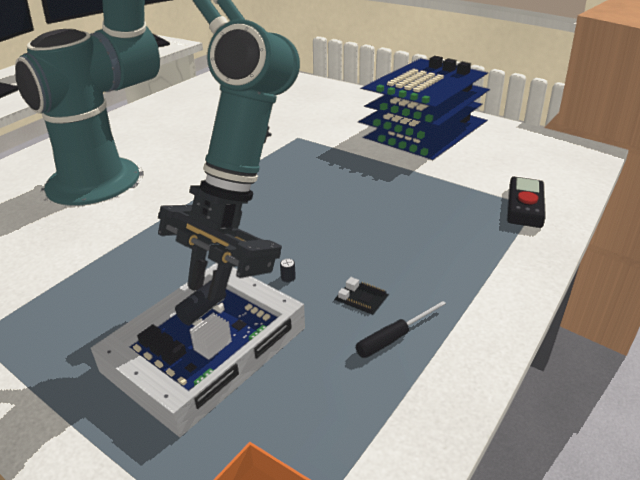

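>>> {"api": "apply_moves", "payload": {
  "dr": [
    [0,0,0],
    [0,0,0],
    [0,0,0],
    [0,0,0],
    [0,0,0],
    [0,0,0],
    [0,0,0],
    [0,0,0],
    [0,0,0],
    [0,0,0]
  ],
  "slide": [
    [0.1,-0.2,-0.6],
    [0.1,0,-0.6],
    [0,0,-0.5],
    [0,0,-0.5],
    [0,0,-0.4],
    [0,0,-0.3],
    [0,0,-0.3],
    [0,0,0],
    [0,0,0],
    [0,0,0]
  ],
  "claw": [1,1,1,1,1,1,1,1,1,1]
}}

```text
time: 27.2
eef_pos: [0.5469, -0.1901, 0.0355]
eef_rot: [0.708, 0.673, -0.157, 0.15]
contact_force: [1.0, 1.5, 1.8]
width: 0.0293
```

>>> {"api": "apply_moves", "payload": {
  "dr": [
    [0,0,0],
    [0,0,0],
    [0,0,0],
    [0,0,0],
    [0,0,0],
    [0,0,0],
    [0,0,0],
    [0,0,0],
    [0,0,0],
    [0,0,0]
  ],
  "slide": [
    [0,0,-0.2],
    [0,0,-0.2],
    [0,0,-0.2],
    [0,0,0],
    [0,0,0],
    [0,0,0],
    [0,0,0],
    [0,0,0],
    [0,0,0],
    [0,0,0]
  ],
  "claw": [1,1,1,1,1,1,1,1,1,1]
}}

```text
time: 28.2
eef_pos: [0.5469, -0.1901, 0.0353]
eef_rot: [0.708, 0.672, -0.157, 0.15]
contact_force: [-0.6, 2.3, 5.9]
width: 0.0295
```

```bash
python3 look.py p3; python3 plane.py p3;python3 - <<'E'
from h import *
ph=np.deg2rad(87.2);ex=np.array([np.cos(ph),np.sin(ph),0]);ey=np.array([-ex[1],ex[0],0])
for n,b in [('scene',(.0007,.0004,.0012)),('side',(.0038,-.0012,-.0015)),('wrist',(0,0,-.0007))]:
  f=np.load(n+'_p3.npz');P=f['P']+np.array(b)-np.array([.5810,-.2284,0]);p=f['p'].astype(int)
  a=P@ex*1000;bb=P@ey*1000;z=P[...,2]*1000
  m=(f['d']>0)&(abs(bb-36)<20)&(a>-10)&(a<85)&(z>42)&(z<68)
  dk=m&(p.max(-1)<75)
  print(n,dk.sum(),'a',np.percentile(a[dk],[1,99]).round(1),'b',np.percentile(bb[dk],[1,99]).round(1),'ztop',np.percentile(z[dk],[99]).round(1))
  w=m&(p.min(-1)>120)&(a>60)
  if w.sum()>20: print('  disc',w.sum(),a[w].mean().round(1),bb[w].mean().round(1),z[w].mean().round(1),np.percentile(z[w],[1,99]).round(1))
E
```

```text
28.2 [ 0.5469 -0.1901  0.0353] [ 0.7077  0.6724 -0.1567  0.1497] [[0.0465, 0.9987, -0.0204], [0.9049, -0.0508, -0.4226], [-0.4231, 0.0012, -0.9061]] [-0.6  2.3  5.9] 0.029519707849424176
scene 2839 tilt deg x-down -0.11 roll 0.11 topz@0 25.5
  a [-74.3  97.3] b [-54.4  68.4] z [23. 28.]
  rect [11.6  8.2] [174.6 127.9] 0.36
side 662 tilt deg x-down -0.25 roll -0.08 topz@0 25.2
  a [-63.5  51.9] b [-68.   68.4] z [22.7 28.1]
  rect [-6.8 -0.2] [119.2 137. ] 1.11
scene 923 a [-0.6 63.2] b [17.7 53. ] ztop [66.9]
side 360 a [-0.4 71. ] b [16.5 54.6] ztop [66.8]
  disc 134 70.9 35.3 50.6 [42.2 61.6]
wrist 7591 a [20.  72.2] b [17.4 54.5] ztop [67.]
  disc 2483 72.1 35.8 51.4 [42.2 61.5]
```

View pics/side_p3.png

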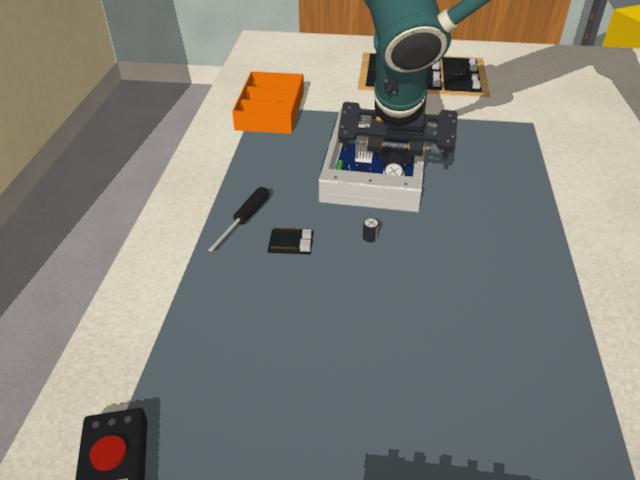

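>>> {"api": "apply_moves", "payload": {
  "dr": [
    [0,0,0],
    [0,0,0],
    [0,0,0],
    [0,0,0],
    [0,0,0],
    [0,0,0],
    [0,0,0],
    [0,0,0],
    [0,0,0],
    [0,0,0]
  ],
  "slide": [
    [0,0,0.3],
    [0,0,0],
    [0,0,0],
    [0,0,0],
    [0,0,0],
    [0,0,0],
    [0,0,0],
    [0,0,0],
    [0,0,0],
    [0,0,0]
  ],
  "claw": [0.66,0.64,0.62,0.6,0.58,0.565,0.565,0.565,0.565,0.565]
}}

```text
time: 29.35
eef_pos: [0.5465, -0.1901, 0.0349]
eef_rot: [0.708, 0.673, -0.157, 0.149]
contact_force: [0.2, 0.2, -0.2]
width: 0.0383
```

```bash
python3 look.py p4
```

```text
29.35 [ 0.5465 -0.1901  0.0349] [ 0.7077  0.6725 -0.1568  0.1493] [[0.0462, 0.9987, -0.0212], [0.9051, -0.0508, -0.4223], [-0.4228, 0.0003, -0.9062]] [ 0.2  0.2 -0.2] 0.03826313308547686
```

View pics/wrist_p4.png

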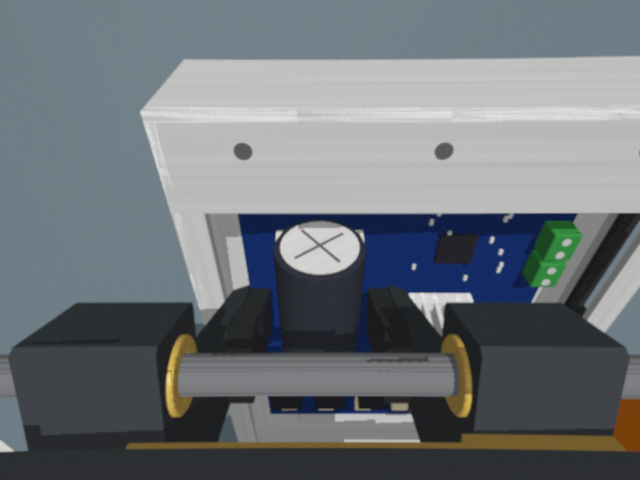

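Released with no contact forces; the can lies in the saddle. Withdrawing along the tool axis.

>>> {"api": "apply_moves", "payload": {
  "dr": [
    [0,0,0],
    [0,0,0],
    [0,0,0],
    [0,0,0],
    [0,0,0],
    [0,0,0],
    [0,0,0],
    [0,0,0],
    [0,0,0],
    [0,0,0]
  ],
  "slide": [
    [0,0.8,1.8],
    [0.1,1.7,3.6],
    [0.1,2.1,4.5],
    [0.1,2.5,5.4],
    [0.2,4.2,9],
    [0.3,6.3,13.6],
    [0.4,8.5,18.1],
    [0,10,30],
    [0,10,40],
    [0,10,40]
  ],
  "claw": [0.565,0.565,0.565,0.565,0.565,0.565,0.565,0.565,0.565,0.565]
}}

```text
time: 30.5
eef_pos: [0.5473, -0.133, 0.203]
eef_rot: [0.708, 0.673, -0.157, 0.149]
contact_force: [0.7, 0.4, -0.8]
width: 0.0385
```

>>> {"api": "apply_moves", "payload": {
  "dr": [
    [0.04,-0.002,0],
    [0.08,-0.004,0],
    [0.08,-0.004,0],
    [0.08,-0.004,0],
    [0.08,-0.004,0],
    [0.07,-0.0035,0],
    [0,0,0],
    [0,0,0],
    [0,0,0],
    [0,0,0]
  ],
  "slide": [
    [0,0,20],
    [0,0,10],
    [0,0,5],
    [0,0,0],
    [0,0,0],
    [0,0,0],
    [0,0,0],
    [0,0,0],
    [0,0,0],
    [0,0,0]
  ],
  "claw": [0.565,0.565,0.565,0.565,0.565,0.565,0.565,0.565,0.565,0.565]
}}

```text
time: 31.5
eef_pos: [0.5477, -0.1331, 0.2359]
eef_rot: [0.724, 0.689, -0.002, 0.002]
contact_force: [-0.9, 0.7, -0.7]
width: 0.0385
```

```bash
python3 look.py f1; python3 plane.py f1;python3 - <<'E'
from h import *
ph=np.deg2rad(87.2);ex=np.array([np.cos(ph),np.sin(ph),0]);ey=np.array([-ex[1],ex[0],0])
for n,b in [('scene',(.0007,.0004,.0012)),('side',(.0038,-.0012,-.0015)),('wrist',(0,0,-.0007))]:
  f=np.load(n+'_f1.npz');P=f['P']+np.array(b)-np.array([.5810,-.2284,0]);p=f['p'].astype(int)
  a=P@ex*1000;bb=P@ey*1000;z=P[...,2]*1000
  m=(f['d']>0)&(abs(bb-36)<22)&(a>-10)&(a<85)&(z>42)&(z<72)
  dk=m
  print(n,dk.sum(),'a',np.percentile(a[dk],[1,99]).round(1),'b',np.percentile(bb[dk],[1,99]).round(1))
  for lo,hi in [(0,20),(25,45),(50,70)]:
    k=m&(a>lo)&(a<hi)&(abs(bb-36)<4)
    if k.sum()>5: print('   ztop',lo,np.median(z[k]).round(1),k.sum())
  h=(f['d']>0)&(z>60)&(z<67)&(abs(a)<30)&(abs(bb+23)<25)
  if h.sum()>20: print('  heatsink',np.percentile(a[h],[1,99]).round(1),np.percentile(bb[h],[1,99]).round(1))
E
```

```text
31.5 [ 0.5477 -0.1331  0.2359] [ 0.7244  0.6894 -0.0024  0.0022] [[0.0494, 0.9988, -0.0005], [0.9988, -0.0494, -0.0065], [-0.0065, -0.0002, -1.0]] [-0.9  0.7 -0.7] 0.03849784588472635
scene 2873 tilt deg x-down -0.11 roll 0.04 topz@0 25.5
  a [-74.7  97.6] b [-54.4  68.8] z [22.9 27.9]
  rect [12.   7.3] [126.6 175.9] 89.69
side 1200 tilt deg x-down -0.15 roll 0.04 topz@0 25.4
  a [-95.9  51.2] b [-67.7  68.6] z [22.7 28.2]
  rect [-22.2   0. ] [149.9 137.6] 0.12
scene 1124 a [-0.8 70.8] b [18.2 49. ]
   ztop 0 63.6 75
   ztop 25 64.7 49
   ztop 50 64.8 46
  heatsink [-22.7  22.2] [-38.6  -7.5]
side 600 a [-0.6 73.8] b [19.2 52.7]
   ztop 0 64.7 26
   ztop 25 64.3 28
   ztop 50 63.3 42
  heatsink [-23.6  24. ] [-37.9  -7.9]
wrist 2876 a [ 1.2 72.4] b [19.1 52.6]
   ztop 0 64.0 177
   ztop 25 63.9 183
   ztop 50 64.0 194
```

View pics/wrist_f1.png

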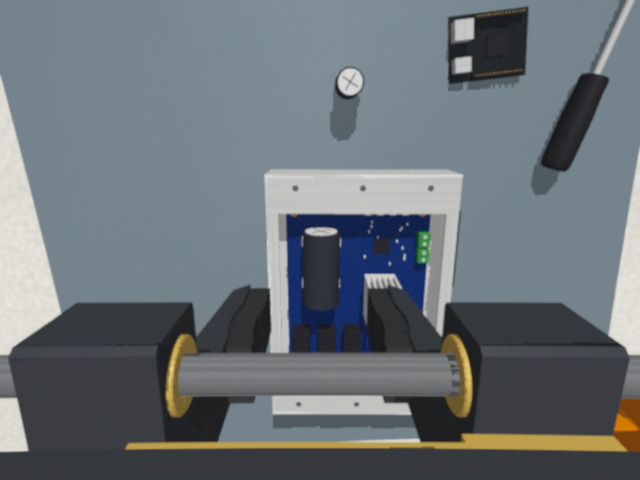

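View pics/scene_f1.png

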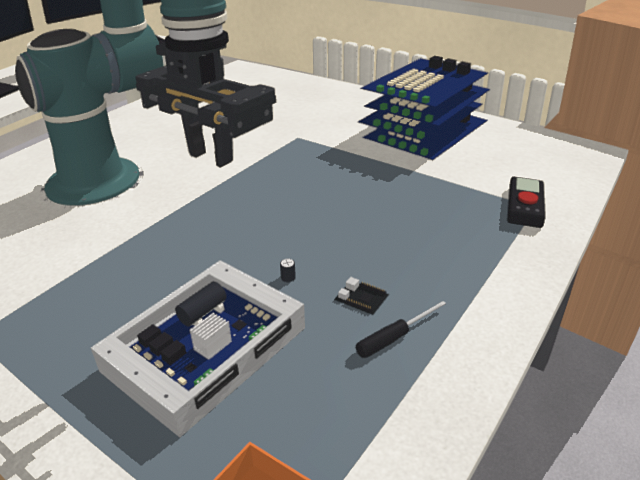

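```bash
python3 -c "
from rig import arm
print(arm.job_done())"
```

```text
the job is handed in; nothing more can be done
None
```

The job is done and handed in at about 31.7 s of the 58 s allowed: the board is in the chassis and the large capacitor lies in its saddle.

**Board:** I pinched it by the heatsink and tipped it about 17°. The +x end went under its lip, then the other end was lowered, and the board was slid back and set down with about 10 N of contact force. It lies flat, with tilt within about 0.15° and its underside 22 to 23 mm up. It is central to about 0.1 mm in x (the side camera read 0.9 mm off) and sits 1.1 mm towards +y. Both ends are about 11 mm under the lips, and the terminals face the slotted wall.

**Capacitor:** I gripped it standing, turned it 90° and lowered it with about 7 N of contact force. It lies level, its top about 64 mm up (64.5 mm expected). Its middle is at x ≈ 36.8 mm along the board, against the 37 mm asked.

**Checks that disagreed:** The gripper read 29.5 mm on the 35 mm capacitor. The camera showed the capacitor about where I expected it in the grip, so I carried on. The fixed cameras' positions were up to 4 mm off the arm's, mostly in x, so I relied on measurements relative to the chassis and on the wrist camera.

In the last pictures the small capacitor, module and screwdriver look unmoved. The largest force reading was about 7 N, seen only at the end of each move.

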